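# Unlock the cash box with its T-handled key and draw out the drawer

### The job

Open the cash box for the day: push its T-handled key fully home in the keyhole and let go, then turn it by its crossbar a quarter turn clockwise to draw the hidden bolt, and pull the drawer out nearly all the way, leaving it open with the key in it. One of the three small things (jigger, shot glass, tamper) stands in the way of the drawer: set it aside upright on the worktop so that neither drawer nor box ever touches it. Knock nothing over and leave the timer where it is.

Things in the scene. Friction and masses are not known exactly. Their poses are not given: they have to be found in the camera images.
- cashbox: Dark blue-grey steel cash box, 200 deep (x), 190 wide (y), 90 high, fixed. Origin: centre of its underside; +x points from drawer front to back, z up. Flush drawer front in the face at x = -100, 172 wide, 12 to 83 above the worktop. The drawer runs out along -x and sweeps the space up to 110 in front of that face over nearly the whole width. Nothing stands on top.
- keyhole (a point): Centre of the keyhole at the outer face of its brass plate (42 x 30) in the middle of the drawer front, 3 proud of it, 52 above the worktop; moves with the drawer. Axes as the cash box: the key goes in along +x. Horizontal slot 29 wide, 5.5 high, with a passage 11 high in its middle for the 10 mm shank; 30 deep. The key turns only when its bit is behind it, 48 of key in.
- key: T-handled steel key, 108 long, about 240 g, lying flat, axis 9 above the worktop, crossbar and bit level. Origin on its axis, mid grip sleeve; +x along the shank to the bit tip (x = 74), +y along the crossbar, z up as it lies. Dark square sleeve 14 x 14, x = -18 to 18: hold it here, bit level, to insert. Crossbar 10 thick at x = -26, brass balls 18 across at y = +34 and -34.
- key_collar (a point): Point on the key's axis at the front of its brass collar (key x = 22 to 26, 18 across); it meets the keyhole point when the key is fully home. Beyond it: shank 10 thick, flat double bit 26 wide, 4 thick, x = 59 to 70, and a narrower tip 20 x 2.5 to x = 74. The key has about 0.5 mm play each way in the lock and sags 1 to 4 mm at the handle when let go.
- key_left_ball (a point): Centre of the ball at the key's +y end: the left ball seen from the front, key in the lock. The clockwise quarter turn brings it up and over to the top. It can be pinched from above, fingers in front of and behind it, and led round the arc (radius 34 about the keyhole's x axis) while it turns between the fingers; 43 free between ball and drawer front.
- lock_cam (a joint): Angle of the lock's hidden cam: 0 locked, grows as the key turns clockwise seen from the front, stop at 1.5. Takes about 0.03 N m, with about 0.1 rad of free play to the key; stays where left. Its tongue is the bolt and holds the drawer until about 1 rad. Once turned, the key's bit is caught behind the plate, so the drawer can be pulled by the key.
- cash_drawer (a joint): How far the drawer is out, 0 shut to 0.11 (stop); runs stiffly, about 2 N, and stays where it is left. Locked, it has 2 to 3 mm of play.
- jigger: Steel double jigger standing upright, hour-glass, 45 across at both ends, 92 high, 80 g; hold it across near the top. Origin: centre of its underside.
- shot_glass: Small clear glass, 46 across at the rim, 38 at the foot, 57 high, 70 g, standing upright. Origin: centre of its underside.
- tamper: Coffee tamper, steel base 58 across, 420 g, standing with its brown handle up: handle 32 across, from 30 to 90 above the foot. Origin: centre of its underside.
- timer: White kitchen timer lying flat, 60 x 72 x 23, a bystander. Origin: centre of its underside. Behind it and the key stands the espresso machine (fixed), left side at y = 0.2 m: tray edge at x = 0.58 m, 0.126 m high, upper front at x = 0.62 m above z = 0.4 m; a filter handle juts out to x = 0.54 m at y = 0, z = 0.35 m: draw the wrist back to x = 0.4 m to pass it.
Mind the look-alikes: they are no part of the job. What is shaped like the shot_glass but turquoise is not meant.

How it is judged:
On the way, in this order (a step that is already met when the one before it is completed fails the run):
1. The key is fully home in the keyhole and stands there by itself, let go (x of key_collar in the frame of keyhole above -0.004 m and y of key_collar in the frame of keyhole between -0.004 and 0.004 m and z of key_collar in the frame of keyhole between -0.004 and 0.004 m and angle between the x axis of key and the x axis of keyhole, either way round below 0.15 rad and contact force between the fingers and key below 0.1 N), for 0.2 s.
2. The key, still in the lock, has been turned a quarter turn clockwise and has drawn the bolt (value of joint lock_cam above 1.1 rad and x of key_collar in the frame of keyhole above -0.008 m and distance between key_collar and keyhole below 0.01 m), for 0.1 s.
At the end, for the whole second after the job is handed in: The drawer stands at least 85 mm out, the lock is still turned at least 1.1 rad with the key home in it (collar within 8 mm of the plate), and jigger, shot glass and tamper stand upright and at rest on the worktop (value of joint cash_drawer above 0.085 m and value of joint lock_cam above 1.1 rad and x of key_collar in the frame of keyhole above -0.008 m and linear speed of each of key, jigger, shot_glass, tamper below 0.02 m/s and angle between each of jigger, shot_glass, tamper's own z axis and vertical below 0.1 rad and height (world z) of jigger between -0.01 and 0.01 m and height (world z) of shot_glass between -0.01 and 0.01 m and height (world z) of tamper between -0.01 and 0.01 m); the robot touches nothing.
It fails at once if the jigger, shot glass or tamper is touched by the cash box or its drawer (contact force between cashbox and jigger above 0.15 N or contact force between cashbox and shot_glass above 0.15 N or contact force between cashbox and tamper above 0.15 N).
It fails at once if the jigger, shot glass or tamper is knocked over (angle between any of jigger, shot_glass, tamper's own z axis and vertical above 0.6 rad).
It fails at once if the timer is shifted by more than 30 mm or tipped (distance of timer from where it was at the start of the episode above 0.03 m or angle between timer's own z axis and vertical above 0.5 rad).
It also fails if it takes over 72 s, if anything falls off the work surface, if the arm or the gripper's body presses on something with over 40 N, if the wrist force passes 120 N, or if a joint passes its speed limit or range.

### The arm

A 6-joint arm with a two-finger parallel gripper is mounted at the origin on a cart in front of the work surface, level with it; the furniture and walls round the work are solid. World frame = base frame: x ahead of the robot, y to its left, z up, the work surface at z = 0. Lengths are in m, angles in rad, forces in N, time in s.
With the tool pointing down it reaches from about 0.375 to 0.9 m from the base axis. Payload 3.1 kg.
Tool frame: the origin (TCP) lies midway between the tips of the shut fingers; the grasp point (between the pads) lies 19 mm behind it; x points along the fingers, y is the direction in which the jaws open and shut, and the axes are right-handed (so a half turn about x gives the same grasp; the last joint's range is limited). The gripper opens to 87 mm and grips with 3 to 60 N. Pads are 19 mm wide; open, the fingers measure 117 mm over their backs; the gripper's body (75 mm by 190 mm) begins 51 mm behind the grasp point.
Start: joints at [-1.504, 0.527, 1.433, -0, 1.181, -0.178], TCP at [0.152, -0.606, 0.192] pointing down, gripper open.
Joint ranges: [-3.08, 3.08], [-0.75, 2.2], [0.22, 2.44], [-1.43, 4.57], [0, 2.65], [-2.85, 2.85]. Speed limits (rad/s): [2.79, 2.79, 3.14, 3.14, 3.14, 3.14].

### API

Orientations are given as a unit quaternion [x, y, z, w].
In Python, from rig import get_obs, imaging, robot gives the robot as it stands.
- The arm moves only by the shell command python3 -m inch 'ROWS' [FORCE]. ROWS is JSON, a list of rows, each a list of 3 entries, a list of its own where there are three numbers: the finger opening in mm, from 0 to 87, then the shift along the tool's x, y, z in mm, then the turn, a rotation vector about the tool's x, y, z in degrees. In form: [[grip, [dx, dy, dz], [wx, wy, wz]], ...]. A call has 1 to 12 rows; each row shifts and turns the pose as measured when the row begins, along the tool's axes as they then stand; what a row does not reach is not made up. A row lasts 1/8 s, in which the tool goes at most 62.5 mm and 10.7 degrees, less where a joint would pass 70% of its speed; a pose out of reach is approached as far as the arm can. A call with a gripper value outside its range is refused whole. The fingers move at their own pace and stop on an object; FORCE is the grip in N (left out, the last holds). Time passes only in rows, so rows that do not move let the fingers close. It gives the time, the measured TCP pose, the force and the opening at its end, in the units of the state.
- get_obs(): the state, without advancing time (a new reading comes with each control period).
- imaging.camera(name): name is "scene" or "top" or "wrist"; returns the picture (400x640x3 uint8, red, green, blue); there is no depth.
- imaging.camera_params(name): a dict with "camera_matrix" (3x3 intrinsics, pixels), "k1" (the pictures are not rectified: a ray, as slopes to the right and down, at radius r is drawn at 1 + k1 r^2 times it, then the intrinsics apply), "xyz" and "rotation" of the camera in the world. Camera axes: x right, y down, z forward; pixel columns grow to the right and rows downward; lengths in m; the calibration is good to about 2 mm. A picture is of the moment at which its call begins: read the wrist's pose just before it. camera_params takes no time and is no camera call; for the wrist camera it gives the pose at the moment of the call.
- robot.hand_in(): hands the job in, once; it reports no verdict.
Trained networks look in the newest picture that a camera, given by its name, has taken for a name from the list of things; names that differ only in an ending like _2 or _b are one class to them, and where a whole thing is asked for, a point or a joint stands for the part that bears it (a point fixed in the world has none). Each returns a list of dicts, best first, with "confidence" (0 to 1); they miss things now and then, are a little off and sometimes report something else, mostly with a low value. They report only what shows in the picture. A call takes as long as a camera call. They do not tell look-alikes from the thing itself.
- imaging.cut_out(camera, target): "pixels" (400x640 bool, what is visible of it) and "box" ([centre column, centre row, width, height] in pixels, round what is visible of it).
- imaging.tip_of(camera, target): "pixel" ([column, row] in pixels: a listed point, or the origin of a listed thing).
The state is a dict: "time": time; "q": joint angles; "joint_velocities": joint speeds; "joint_torque": joint torques, N m; "position": TCP position; "tool_rot": TCP orientation; "ft_force": force on the tool from outside, world axes, zero at the start; "moment": the same for the moment, N m; "grip_width": finger opening in m.
Only numpy, scipy, OpenCV 4.12 (cv2) and the standard library are available. Lean on these libraries where they do the work, as an engineer would, in place of code of your own. Each camera call takes 0.05 s, during which the arm holds its last target. There are 200 camera calls.

## Working session

There is one attempt and no reset: what is moved stays moved. The work goes in short steps, Python scripts to look and compute and a shell command to move; the robot and the scene stay as the last step left them, time stands still between calls to the robot, and variables do not carry over. Pictures are saved under pics/ and viewed, about 8 in all and at most 12, crops included, and the job is handed in when it is done.

```bash
mkdir -p pics; ls
cat > h.py <<'E'
import numpy as np, cv2
from scipy.spatial.transform import Rotation as R
from rig import get_obs, imaging, robot
def rays(P,px):
    K=np.array(P["camera_matrix"]);k1=P["k1"]
    px=np.atleast_2d(np.asarray(px,float))
    n=cv2.undistortPoints(px.reshape(-1,1,2),K,np.array([k1,0,0,0,0.])).reshape(-1,2)
    M=np.array(P["rotation"]);M=M if M.shape==(3,3) else R.from_quat(M).as_matrix()
    return np.array(P["xyz"]),np.c_[n,np.ones(len(n))]@M.T
def onz(P,px,z):
    o,d=rays(P,px);return o+d*((z-o[2])/d[:,2])[:,None]
def proj(P,X):
    M=np.array(P["rotation"]);M=M if M.shape==(3,3) else R.from_quat(M).as_matrix()
    c=(np.atleast_2d(X)-np.array(P["xyz"]))@M
    s=c[:,:2]/c[:,2:];s=s*(1+P["k1"]*(s**2).sum(1))[:,None]
    K=np.array(P["camera_matrix"]);return s@K[:2,:2].T+K[:2,2]
def tri(P1,a,P2,b):
    o1,d1=rays(P1,a);o2,d2=rays(P2,b);d1=d1[0];d2=d2[0]
    t=np.linalg.lstsq(np.c_[d1,-d2],o2-o1,rcond=None)[0]
    p,q=o1+d1*t[0],o2+d2*t[1];return (p+q)/2,np.linalg.norm(p-q)
def toolshift(dworld_mm,o=None):
    o=o or get_obs();return R.from_quat(o["tool_rot"]).inv().apply(dworld_mm)
def save(name,im,crop=None,s=1):
    if crop: im=im[crop[1]:crop[3],crop[0]:crop[2]]
    cv2.imwrite("pics/"+name,cv2.resize(im[:,:,::-1],None,fx=s,fy=s,interpolation=cv2.INTER_CUBIC))
E
python3 - <<'E'
from h import *
np.set_printoptions(precision=4,suppress=True)
o=get_obs();print(o["tool_rot"],o["position"])
ims={}
for c in("scene","top"):
    ims[c]=imaging.camera(c);P=imaging.camera_params(c);print(c,P)
    for t in("cashbox","keyhole","key","key_collar","key_left_ball","jigger","shot_glass","tamper","timer"):
        r=imaging.tip_of(c,t);print(c,t,[(np.round(x["pixel"],1).tolist(),round(x["confidence"],2)) for x in r[:4]])
cv2.imwrite("pics/a.png",cv2.resize(np.vstack([ims["scene"],ims["top"]])[:,:,::-1],(480,600),interpolation=cv2.INTER_AREA))
save("scene.png",ims["scene"]);save("top.png",ims["top"])
E
```

```text
pics
[ 0.7018  0.0874 -0.7017  0.0859] [ 0.152  -0.6054  0.1914]
scene {'camera_matrix': array([[378.317 ,   0.    , 317.8665],
       [  0.    , 378.317 , 194.2537],
       [  0.    ,   0.    ,   1.    ]]), 'k1': 0.02875564725763432, 'xyz': array([-0.0347,  0.6454,  0.6673]), 'rotation': array([-0.3331,  0.819 , -0.435 ,  0.1705])}
scene cashbox [([171.5, 263.7], 0.86)]
scene keyhole [([213.2, 246.9], 0.71)]
scene key [([373.9, 199.3], 0.74)]
scene key_collar [([383.6, 205.0], 0.55)]
scene key_left_ball [([371.3, 195.1], 0.78)]
scene jigger [([238.2, 271.4], 0.84), ([376.4, 203.9], 0.68)]
scene shot_glass [([383.1, 184.1], 0.77), ([323.8, 224.4], 0.6)]
scene tamper [([312.6, 244.8], 0.64)]
scene timer [([413.0, 166.9], 0.7)]
top {'camera_matrix': array([[419.112 ,   0.    , 321.7982],
       [  0.    , 419.112 , 192.9422],
       [  0.    ,   0.    ,   1.    ]]), 'k1': -0.08657213688828148, 'xyz': array([ 0.3428, -0.0056,  1.2511]), 'rotation': array([ 0.7054, -0.7032,  0.0652, -0.0612])}
top cashbox [([193.6, 154.9], 0.85), ([218.9, 196.3], 0.2)]
top keyhole [([207.5, 180.0], 0.74), ([376.9, 210.1], 0.27)]
top key [([367.8, 222.6], 0.71), ([381.2, 212.4], 0.45)]
top key_collar [([220.2, 196.2], 0.55)]
top key_left_ball [([378.5, 214.5], 0.81)]
top jigger [([219.7, 198.8], 0.71)]
top shot_glass [([399.5, 207.2], 0.8), ([338.3, 229.8], 0.77), ([310.0, 209.6], 0.5)]
top tamper [([280.7, 220.3], 0.79), ([459.9, 210.7], 0.15)]
top timer [([456.8, 207.5], 0.8)]
```

View pics/scene.png

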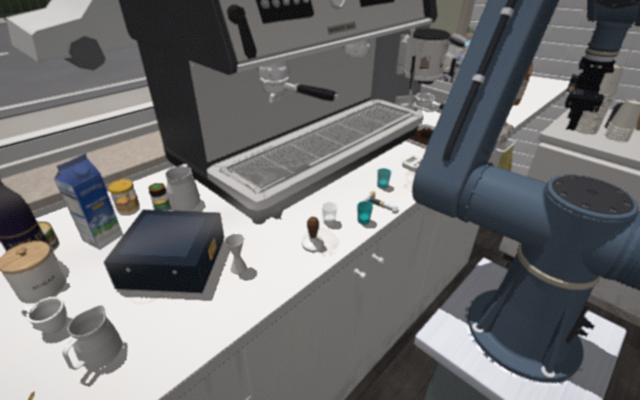

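View pics/top.png

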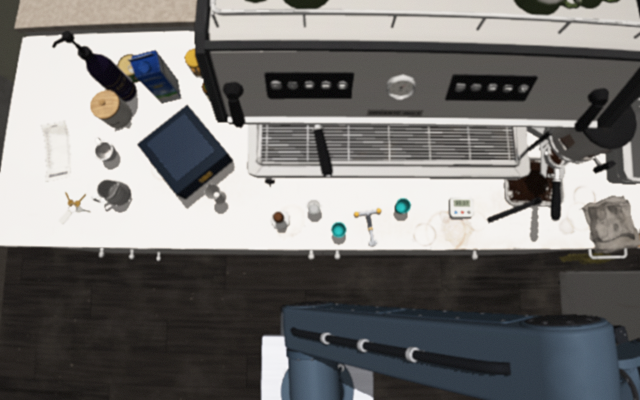

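Run:
```python
from h import *
np.set_printoptions(precision=4,suppress=True)
S=imaging.camera_params("scene");T=imaging.camera_params("top")
for n,s,t,z in [("cashbox",(171.5,263.7),(193.6,154.9),0),("keyhole",(213.2,246.9),(207.5,180),.052),("key",(373.9,199.3),(367.8,222.6),.009),("key_alt",(373.9,199.3),(381.2,212.4),.009),
 ("ball",(371.3,195.1),(378.5,214.5),.009),("collar",(383.6,205),(376.9,210.1),.009),("jig",(238.2,271.4),(219.7,198.8),0),("glassA",(383.1,184.1),(399.5,207.2),0),("glassB",(323.8,224.4),(338.3,229.8),0),("tamper",(312.6,244.8),(280.7,220.3),0),("timer",(413,166.9),(456.8,207.5),0)]:
    print(n,tri(S,s,T,t),onz(S,s,z)[0],onz(T,t,z)[0])
```

```text
cashbox (array([ 0.6962,  0.3959, -0.0165]), np.float64(0.01093117166253462)) [0.684  0.4049 0.    ] [0.6878 0.3862 0.    ]
keyhole (array([0.6   , 0.3267, 0.0559]), np.float64(0.010182342028363205)) [0.6092 0.3273 0.052 ] [0.5972 0.3238 0.052 ]
key (array([ 0.4807, -0.1467,  0.0173]), np.float64(0.00783415112984644)) [ 0.4907 -0.1548  0.009 ] [ 0.4782 -0.1497  0.009 ]
key_alt (array([ 0.5146, -0.1943, -0.0229]), np.float64(0.0033041521246101866)) [ 0.4907 -0.1548  0.009 ] [ 0.509  -0.1905  0.009 ]
ball (array([ 0.5095, -0.1794,  0.0021]), np.float64(0.01427311912094464)) [ 0.51   -0.1673  0.009 ] [ 0.5026 -0.1822  0.009 ]
collar (array([ 0.5031, -0.1938, -0.0335]), np.float64(0.042577403392265914)) [ 0.4523 -0.1514  0.009 ] [ 0.5159 -0.1777  0.009 ]
jig (array([ 0.5531,  0.3014, -0.0093]), np.float64(0.004164643818353298)) [0.547  0.3072 0.    ] [0.55   0.2976 0.    ]
glassA (array([ 0.5242, -0.2471,  0.0067]), np.float64(0.002170777589813786)) [ 0.5289 -0.2567  0.    ] [ 0.5262 -0.2478  0.    ]
glassB (array([ 0.5025, -0.0273, -0.0279]), np.float64(0.11132652392559776)) [0.5234 0.0323 0.    ] [ 0.4574 -0.0621  0.    ]
tamper (array([ 0.4869,  0.1118, -0.0027]), np.float64(0.0030954941359625414)) [0.4862 0.1147 0.    ] [0.4853 0.1106 0.    ]
timer (array([ 0.5244, -0.4259, -0.0028]), np.float64(0.0035887461549648863)) [ 0.5205 -0.4224  0.    ] [ 0.5256 -0.4241  0.    ]
```

Scene: the jigger (top 218,195; scene 236,255) stands before the drawer. The key lies between two turquoise look-alike glasses (top 338,230 and 402,206), crossbar away from the robot at row 212 and bit towards it at (373,243). The clear shot glass is at top (313,208), the tamper at (280,218).

```bash
cat >> h.py <<'E'
from scipy.optimize import minimize
def boxfit(cams,x0):
    c=np.array([[a,b,z] for a in(-.1,.1) for b in(-.095,.095) for z in(0,.09)])
    ms=[(P,m.astype(np.uint8)) for P,m in cams]
    def f(p):
        X=c.copy();r=np.array([[np.cos(p[2]),-np.sin(p[2])],[np.sin(p[2]),np.cos(p[2])]])
        X[:,:2]=c[:,:2]@r.T+p[:2];s=0
        for P,m in ms:
            h=cv2.convexHull(proj(P,X).astype(np.float32))
            im=np.zeros((400,640),np.uint8);cv2.fillConvexPoly(im,np.round(h*16).astype(np.int32),1,cv2.LINE_8,4)
            s+=(im^m).sum()/m.sum()
        return s
    r=minimize(f,x0,method="Nelder-Mead",options=dict(initial_simplex=np.array(x0)+np.array([[0,0,0],[.02,0,0],[0,.02,0],[0,0,.15]]),xatol=1e-4,fatol=1e-4))
    return r.x,r.fun
E
python3 - <<'E'
from h import *
np.set_printoptions(precision=4,suppress=True)
print(R.from_quat(get_obs()["tool_rot"]).as_matrix())
cams=[]
for c in("scene","top"):
    imaging.camera(c);P=imaging.camera_params(c)
    r=imaging.cut_out(c,"cashbox")[0];print(r["confidence"],r["box"]);cams.append((P,r["pixels"]))
    r=imaging.cut_out(c,"jigger");print([(x["confidence"],x["box"]) for x in r])
    if c=="top":
        m=imaging.cut_out(c,"key")
        for x in m:
            ys,xs=np.nonzero(x["pixels"]);w=onz(P,np.c_[xs,ys],.009)[:,:2];u,s,v=np.linalg.svd(w-w.mean(0),full_matrices=False);print("key",x["confidence"],x["box"],w.mean(0),v)
for k in([0],[1],[0,1]): print(boxfit([cams[i] for i in k],[.69,.39,.65]))
W=imaging.camera_params("wrist");print(W)
E
```

```text
[[ 0.      0.2433 -0.97  ]
 [-0.0001 -0.97   -0.2433]
 [-1.      0.0001  0.    ]]
0.95 [162.6, 252.6, 118.1, 80.9]
[(0.94, [236.1, 255.0, 19.0, 42.8]), (0.47, [411.1, 165.6, 22.4, 17.1])]
0.85 [184.1, 153.5, 94.1, 91.8]
[(0.54, [215.6, 193.6, 20.1, 15.1])]
key 0.85 [367.1, 229.2, 27.4, 39.3] [ 0.4751 -0.153 ] [[-0.9842 -0.1769]
 [-0.1769  0.9842]]
(array([0.6892, 0.3961, 0.7352]), np.float64(0.055450535601764335))
(array([0.6857, 0.3982, 0.7164]), np.float64(0.05274217272536247))
(array([0.6858, 0.3963, 0.7099]), np.float64(0.11167866462814528))
{'camera_matrix': array([[315.2285,   0.    , 319.5473],
       [  0.    , 315.2285, 204.7667],
       [  0.    ,   0.    ,   1.    ]]), 'k1': -0.015856687158735134, 'xyz': array([ 0.2179, -0.5893,  0.3851]), 'rotation': array([ 0.782 , -0.6102, -0.0783,  0.1002])}
```

```bash
python3 -m inch '[[80,[0,-35,-42],[0,0,0]],[80,[0,-35,-42],[0,0,0]],[80,[0,-35,-42],[0,0,0]],[80,[0,-35,-42],[0,0,0]],[80,[0,-35,-42],[0,0,0]],[80,[0,-35,-42],[0,0,0]],[80,[0,-35,-42],[0,0,0]],[80,[0,-35,-42],[0,0,0]],[80,[0,-53,-15],[0,0,0]],[80,[0,-53,-15],[0,0,0]],[80,[0,-53,-15],[0,0,0]],[80,[0,-53,-15],[0,0,0]]]' 10
```

```text
time: 2.85
position: [0.4296, -0.0245, 0.1913]
tool_rot: [0.706, 0.079, -0.699, 0.088]
ft_force: [1.8, 0.4, -0.1]
grip_width: 0.0797
```

```bash
python3 -m inch '[[70,[0,-46,-20],[0,0,0]],[70,[0,-46,-20],[0,0,0]],[70,[0,-46,-20],[0,0,0]],[70,[0,-46,-20],[0,0,0]],[70,[0,-46,-20],[0,0,0]],[70,[0,0,0],[0,0,0]]]' 10
cat > look.py <<'E'
import sys
from h import *
np.set_printoptions(precision=4,suppress=True)
def wl(*ts):
    P=imaging.camera_params("wrist");im=imaging.camera("wrist");out={}
    for t in ts:
        r=imaging.tip_of("wrist",t);out[t]=r
        print(t,[(np.round(x["pixel"],1).tolist(),round(x["confidence"],2)) for x in r[:3]])
    return P,im,out
E
python3 - <<'E'
from look import *
o=get_obs();print(o["position"],o["q"],R.from_quat(o["tool_rot"]).as_matrix())
P,im,out=wl("jigger","keyhole","cashbox")
print(P["xyz"],R.from_quat(P["rotation"]).as_matrix())
for t,z in(("jigger",0),("keyhole",.052),("cashbox",0)):
    for x in out[t][:2]: print(t,onz(P,x["pixel"],z))
m=imaging.cut_out("wrist","cashbox")
for x in m[:1]: print(x["confidence"],x["box"],boxfit([(P,x["pixels"])],[.687,.397,.72]))
save("w1.png",im)
E
```

```text
time: 3.6
position: [0.4748, 0.2347, 0.1908]
tool_rot: [0.708, 0.081, -0.696, 0.09]
ft_force: [-0.1, -0.5, -0.7]
grip_width: 0.0697
[0.4748 0.2347 0.1908] [ 0.2575  0.3968  1.6818 -0.017   1.0487  1.5952] [[ 0.0177  0.239  -0.9708]
 [-0.0106 -0.9709 -0.2393]
 [-0.9998  0.0145 -0.0147]]
jigger [([280.0, 101.6], 0.96)]
keyhole [([257.9, 35.7], 0.9)]
cashbox []
[0.5372 0.2533 0.3845] [[ 0.2387 -0.944  -0.2279]
 [-0.971  -0.2285 -0.0705]
 [ 0.0145  0.2381 -0.9711]]
jigger [[0.5561 0.2996 0.    ]]
keyhole [[0.6078 0.3268 0.052 ]]
0.6 [222.0, 44.7, 230.2, 89.4] (array([0.6862, 0.3977, 0.7163]), np.float64(0.012998342493239117))
```

View pics/w1.png

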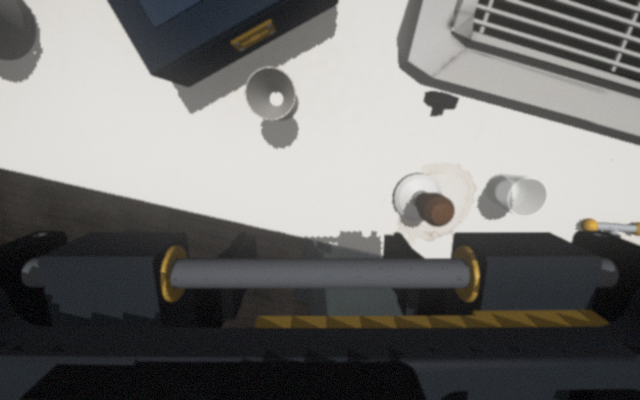

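```bash
python3 -m inch '[[70,[0,-22,-47],[0,-0.8,-0.8]],[70,[0,-22,-47],[0,0,0]],[70,[25,0,0],[0,0,0]],[70,[0,0,0],[0,0,0]]]' 10
python3 - <<'E'
from look import *
P,im,out=wl("jigger","keyhole")
for t,z in(("jigger",0),("keyhole",.052)):
    for x in out[t][:2]: print(t,onz(P,x["pixel"],z))
o=get_obs();print(o["position"],R.from_quat(o["tool_rot"]).as_matrix())
j=onz(P,out["jigger"][0]["pixel"],0)[0];print("tool shift to jigger z56:",toolshift((np.r_[j[:2],.056]-o["position"])*1000,o))
m=imaging.cut_out("wrist","cashbox")
for x in m[:1]: print(x["confidence"],x["box"],boxfit([(P,x["pixels"])],[.687,.397,.72]))
E
```

```text
time: 4.35
position: [0.5559, 0.2892, 0.1646]
tool_rot: [-0.7, -0.079, 0.705, -0.081]
ft_force: [-0.0, -0.3, -0.0]
grip_width: 0.07
jigger [([310.4, 180.0], 0.63), ([291.2, 132.5], 0.2)]
keyhole [([291.2, 133.1], 0.89)]
jigger [[0.5565 0.3002 0.    ]]
jigger [[0.6037 0.3324 0.    ]]
keyhole [[0.606  0.3283 0.052 ]]
[0.558  0.2903 0.1678] [[ 0.0007  0.2239 -0.9746]
 [-0.0012 -0.9746 -0.2239]
 [-1.      0.0014 -0.0004]]
tool shift to jigger z56: [111.7726 -10.0985  -0.666 ]
0.79 [227.4, 92.9, 314.2, 185.5] (array([0.6842, 0.3964, 0.7048]), np.float64(0.010008317161075687))
```

```bash
python3 -m inch '[[70,[0,-10,-0.6],[0,0,0]],[70,[40,0,0],[0,0,0]],[70,[40,0,0],[0,0,0]],[70,[30,0,0],[0,0,0]],[30,[0,0,0],[0,0,0]],[30,[0,0,0],[0,0,0]],[30,[0,0,0],[0,0,0]],[30,[0,0,0],[0,0,0]]]' 10
```

```text
time: 5.55
position: [0.5618, 0.3059, 0.066]
tool_rot: [0.709, 0.082, -0.696, 0.079]
ft_force: [-0.1, -0.7, -0.2]
grip_width: 0.0378
```

```bash
python3 -m inch '[[30,[-15,0,0],[0,0,0]],[30,[-15,0,0],[0,0,0]],[30,[0,-34,19],[0,0,0]],[30,[0,-34,19],[0,0,0]],[30,[0,-34,19],[0,0,0]],[30,[0,-34,19],[0,0,0]],[30,[0,0,0],[0,0,0]]]' 10; python3 -c "
from look import *
o=get_obs();print(o['position'],R.from_quat(o['tool_rot']).as_matrix(),o['grip_width'],o['ft_force'])
A=R.from_quat(o['tool_rot']);a=A.as_matrix()[:,0];print('level rotvec',np.degrees(A.inv().apply(np.cross(a,[0,0,-1]))))"
```

```text
time: 6.42
position: [0.4594, 0.4257, 0.1062]
tool_rot: [0.714, 0.082, -0.691, 0.076]
ft_force: [0.7, 0.0, -0.4]
grip_width: 0.0297
[0.4594 0.4257 0.1062] [[ 0.0324  0.2221 -0.9745]
 [ 0.0129 -0.975  -0.2218]
 [-0.9994 -0.0054 -0.0345]] 0.029748112311973347 [ 0.6891  0.0127 -0.425 ]
level rotvec [ 0.     -1.9744  0.3104]
```

Run:
```python
from look import *
P,im,out=wl("jigger")
for x in out["jigger"]: print(onz(P,x["pixel"],0))
save("w2.png",im)
for c in("scene","top"):
    imaging.camera(c);r=imaging.tip_of(c,"jigger");p=imaging.camera_params(c)
    print(c,[(np.round(x["pixel"],1).tolist(),round(x["confidence"],2),onz(p,x["pixel"],0)) for x in r[:3]])
```

```text
jigger [([477.4, 130.7], 0.6)]
[[0.5548 0.2976 0.    ]]
scene [([238.7, 269.8], 0.91, array([[0.5504, 0.3032, 0.    ]]))]
top [([219.5, 196.6], 0.6, array([[0.5568, 0.2986, 0.    ]]))]
```

View pics/w2.png

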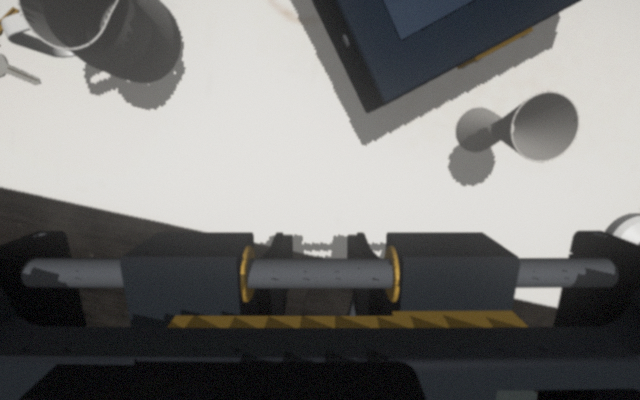

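The picture shows the jigger still at its place (rim 545,127, base 478,130), with nothing in the fingers. The lift came before they had closed on it. I'll go back, level the tool and regrasp with more closing time.

```bash
python3 -m inch '[[70,[-8,36,-17],[0,-2,0.3]],[70,[-8,36,-17],[0,0,0]],[70,[0,36,-17],[0,0,0]],[70,[0,36,-17],[0,0,0]],[70,[0,0,0],[0,0,0]],[70,[0,0,0],[0,0,0]]]' 15
cat > st.py <<'E'
import sys
from look import *
def st(target=None,yaw_y=None):
    o=get_obs();A=R.from_quat(o['tool_rot']);M=A.as_matrix()
    print('pos',o['position'],'w',round(o['grip_width']*1000,1),'F',np.round(o['ft_force'],1),'yawy',round(np.degrees(np.arctan2(M[1,1],M[0,1])),2),'q6',round(np.degrees(o['q'][5]),1))
    print('level rotvec',np.round(np.degrees(A.inv().apply(np.cross(M[:,0],[0,0,-1]))),2))
    if target is not None: print('shift',np.round(A.inv().apply((np.array(target)-o['position'])*1000),1))
    return o
if __name__=="__main__": st([float(x) for x in sys.argv[1:4]] if len(sys.argv)>3 else None)
E
python3 - <<'E'
from st import *
P,im,out=wl("jigger")
j=onz(P,out["jigger"][0]["pixel"],0)[0];print(j)
m=imaging.cut_out("wrist","jigger")[0];print(m["box"],onz(P,[m["box"][:2]],.092))
st([j[0],j[1],.056]);save("w3.png",im)
E
```

```text
time: 7.48
position: [0.5656, 0.2882, 0.1212]
tool_rot: [-0.702, -0.074, 0.704, -0.075]
ft_force: [0.1, -0.5, -0.5]
grip_width: 0.0691
jigger [([306.8, 200.6], 0.9)]
[0.5532 0.2992 0.    ]
[304.9, 217.8, 64.5, 77.2] [[0.5633 0.2991 0.092 ]]
pos [0.5651 0.2893 0.1214] w 70.1 F [ 0.3 -0.1  0.2] yawy -77.79 q6 94.9
level rotvec [-0.    0.11 -0.07]
shift [ 65.4 -12.2   9.4]
```

```bash
python3 -m inch '[[70,[0,-12,9],[0,0,0]],[70,[0,0,0],[0,0,0]],[70,[35,0,0],[0,0,0]],[70,[35,0,0],[0,0,0]],[70,[0,0,0],[0,0,0]]]' 15; python3 st.py .554 .299 .056
```

```text
time: 8.25
position: [0.5508, 0.3041, 0.0514]
tool_rot: [0.703, 0.077, -0.703, 0.078]
ft_force: [-0.7, 0.5, -0.4]
grip_width: 0.0701
pos [0.5508 0.3041 0.0514] w 70.1 F [-0.7  0.5 -0.4] yawy -77.4 q6 96.2
level rotvec [-0.   -0.03 -0.03]
shift [-4.6  5.6 -2. ]
```

```bash
python3 -m inch '[[70,[0,5,-2],[0,0,0]],[20,[0,0,0],[0,0,0]],[20,[0,0,0],[0,0,0]],[20,[0,0,0],[0,0,0]],[20,[0,0,0],[0,0,0]]]' 15;python3 -m inch '[[20,[0,0,0],[0,0,0]],[20,[0,0,0],[0,0,0]],[20,[0,0,0],[0,0,0]]]' 15; python3 st.py
```

```text
time: 8.88
position: [0.5572, 0.3007, 0.0563]
tool_rot: [0.706, 0.078, -0.7, 0.077]
ft_force: [-0.6, 0.3, -1.5]
grip_width: 0.0431
time: 9.25
position: [0.5569, 0.3007, 0.0561]
tool_rot: [0.706, 0.078, -0.7, 0.078]
ft_force: [0.1, 0.5, -0.5]
grip_width: 0.0428
pos [0.5569 0.3007 0.0561] w 42.8 F [ 0.1  0.5 -0.5] yawy -77.36 q6 95.7
level rotvec [ 0.   -0.48  0.  ]
```

```bash
python3 -m inch '[[20,[-12,0,0],[0,0,0]],[20,[-12,0,0],[0,0,0]],[20,[0,-34,19],[0,0,0]],[20,[0,-34,19],[0,0,0]],[20,[0,-34,19],[0,0,0]],[20,[0,-34,19],[0,0,0]],[20,[0,0,0],[0,0,0]],[20,[0,0,0],[0,0,0]]]' 15; python3 st.py .455 .42 .056
```

```text
time: 10.25
position: [0.4543, 0.4211, 0.0875]
tool_rot: [0.709, 0.079, -0.696, 0.076]
ft_force: [0.5, 0.2, -1.4]
grip_width: 0.0432
pos [0.4543 0.4211 0.0875] w 43.2 F [ 0.5  0.2 -1.4] yawy -77.47 q6 110.3
level rotvec [-0.   -1.07  0.16]
shift [31.5  1.3  0.1]
```

```bash
python3 -m inch '[[20,[12,0,0],[0,-0.6,0.1]],[20,[12,0,0],[0,0,0]],[20,[0,0,0],[0,0,0]],[20,[0,0,0],[0,0,0]]]' 15; python3 st.py .455 .42 .056
```

```text
time: 10.75
position: [0.4569, 0.4188, 0.0614]
tool_rot: [0.706, 0.076, -0.701, 0.075]
ft_force: [-0.6, -0.7, -0.8]
grip_width: 0.0427
pos [0.4569 0.4188 0.0614] w 42.7 F [-0.6 -0.7 -0.8] yawy -77.72 q6 110.1
level rotvec [ 0.   -0.4   0.01]
shift [ 5.4 -1.6  1.7]
```

```bash
python3 -m inch '[[20,[5,0,0],[0,0,0]],[20,[0.5,0,0],[0,0,0]],[70,[0,0,0],[0,0,0]],[70,[0,0,0],[0,0,0]],[70,[0,0,0],[0,0,0]],[70,[0,0,0],[0,0,0]]]' 15; python3 st.py; python3 -m inch '[[70,[-35,0,0],[0,0,0]],[70,[-45,0,0],[0,0,0]],[70,[-45,0,0],[0,0,0]]]'
python3 - <<'E'
from st import *
st()
P,im,out=wl("jigger","keyhole")
for t,z in(("jigger",0),("keyhole",.052)):
    for x in out[t][:2]: print(t,onz(P,x["pixel"],z))
save("w4.png",im)
E
```

```text
time: 11.5
position: [0.4577, 0.4193, 0.0566]
tool_rot: [0.706, 0.076, -0.7, 0.075]
ft_force: [0.2, 0.6, -0.2]
grip_width: 0.0685
pos [0.4577 0.4193 0.0566] w 68.5 F [ 0.2  0.6 -0.2] yawy -77.72 q6 110.1
level rotvec [-0.   -0.53  0.06]
time: 11.88
position: [0.4538, 0.417, 0.1799]
tool_rot: [-0.703, -0.075, 0.703, -0.077]
ft_force: [0.2, 0.3, 0.0]
grip_width: 0.0697
pos [0.4538 0.417  0.1799] w 69.7 F [0.2 0.3 0. ] yawy -77.72 q6 110.1
level rotvec [-0.    0.09 -0.17]
jigger [([317.9, 180.4], 0.65)]
keyhole [([447.7, 53.7], 0.53)]
jigger [[0.454 0.419 0.   ]]
keyhole [[0.6072 0.3271 0.052 ]]
```

```bash
python3 -m inch '[[60,[0,51,20],[0,0,0]],[60,[0,51,20],[0,0,0]],[60,[0,51,20],[0,0,0]],[60,[0,51,20],[0,0,0]],[60,[0,48,13],[0,0,0]],[60,[0,48,13],[0,0,0]],[60,[0,48,13],[0,0,0]],[60,[0,48,13],[0,0,0]],[60,[0,53,-7],[0,0,0]],[60,[0,53,-7],[0,0,0]],[60,[0,53,-7],[0,0,0]],[60,[0,0,0],[0,0,0]]]'
python3 - <<'E'
from st import *
st()
P,im,out=wl("key","key_collar","key_left_ball")
for t in out:
    for x in out[t][:2]: print(t,onz(P,x["pixel"],.009))
m=imaging.cut_out("wrist","key")[0]
ys,xs=np.nonzero(m["pixels"]);w=onz(P,np.c_[xs,ys],.009)[:,:2];print(m["box"],cv2.minAreaRect((w*1000).astype(np.float32)))
save("w5.png",im)
E
```

```text
time: 13.52
position: [0.4572, -0.1629, 0.1685]
tool_rot: [-0.698, -0.079, 0.708, -0.074]
ft_force: [-0.1, 0.0, -0.3]
grip_width: 0.0598
pos [ 0.4572 -0.1629  0.1685] w 59.8 F [-0.1  0.  -0.3] yawy -77.59 q6 45.1
level rotvec [-0.    0.74  0.43]
key [([318.1, 158.8], 0.68)]
key_collar [([315.1, 179.3], 0.71)]
key_left_ball [([352.0, 134.8], 0.9)]
key [[ 0.4828 -0.154   0.009 ]]
key_collar [[ 0.4595 -0.1556  0.009 ]]
key_left_ball [[ 0.5163 -0.1845  0.009 ]]
[318.1, 173.3, 78.6, 97.3] ((464.8168029785156, -155.7563934326172), (108.19544219970703, 85.25956726074219), 9.750425338745117)
```

View pics/w5.png

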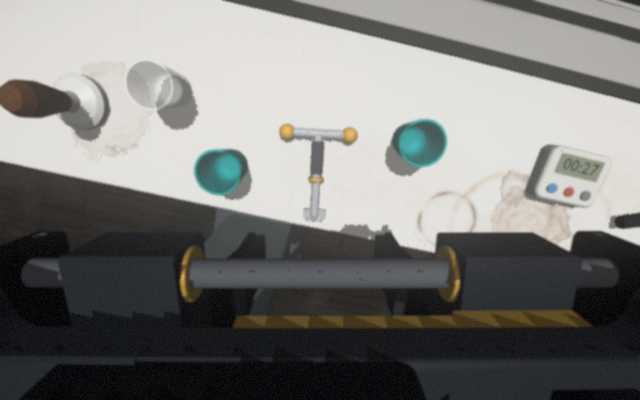

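The key lies with balls at (287,131) and (350,134), collar at (316,179) and bit at (313,214). The measured 108 x 85 mm outline matches its given size.

```bash
python3 -m inch '[[44,[0,-5,-28],[2.7,0.7,0.4]],[44,[35,0,0],[0,0,0]],[44,[35,0,0],[0,0,0]],[44,[0,0,0],[0,0,0]],[44,[0,0,0],[0,0,0]]]'
python3 - <<'E'
from st import *
P,im,out=wl("key","key_collar","key_left_ball")
for t in out:
    for x in out[t][:2]: print(t,onz(P,x["pixel"],.009))
m=imaging.cut_out("wrist","key")[0]
ys,xs=np.nonzero(m["pixels"]);w=onz(P,np.c_[xs,ys],.009)[:,:2];print(m["box"],cv2.minAreaRect((w*1000).astype(np.float32)))
st([.4835,-.153,.005])
save("w6.png",im)
E
```

```text
time: 14.4
position: [0.4807, -0.1394, 0.0993]
tool_rot: [-0.704, -0.065, 0.705, -0.064]
ft_force: [-0.0, -0.5, -0.7]
grip_width: 0.044
key [([336.9, 198.2], 0.67)]
key_collar [([330.8, 221.1], 0.87)]
key_left_ball [([375.9, 170.0], 0.82)]
key [[ 0.4837 -0.1546  0.009 ]]
key_collar [[ 0.4609 -0.1533  0.009 ]]
key_left_ball [[ 0.5158 -0.1841  0.009 ]]
[337.4, 209.7, 93.7, 97.4] ((471.9124755859375, -154.6865997314453), (94.50859832763672, 85.85435485839844), 9.724885940551758)
pos [ 0.481  -0.1404  0.0995] w 44.0 F [-0.2  0.2 -0.9] yawy -79.6 q6 50.5
level rotvec [0.   0.02 0.07]
shift [94.5 13.  -0.2]
```

```bash
python3 -m inch '[[44,[0,14,-1],[0.6,0,0]],[44,[35,0,0],[0,0,0]],[44,[30,0,0],[0,0,0]],[44,[0,0,0],[0,0,0]]]';python3 st.py .484 -.154 .005
```

```text
time: 15.15
position: [0.489, -0.1597, 0.0357]
tool_rot: [0.707, 0.057, -0.702, 0.061]
ft_force: [0.3, 0.5, 0.6]
grip_width: 0.0442
pos [ 0.489  -0.1597  0.0357] w 44.2 F [0.3 0.5 0.6] yawy -80.37 q6 49.8
level rotvec [ 0.   -0.4  -0.33]
shift [30.6 -6.6  4.2]
```

```bash
python3 -m inch '[[44,[15,-6.5,4],[0,-0.4,-0.3]],[44,[8,0,0],[0,0,0]],[44,[0,0,0],[0,0,0]]]';python3 st.py .484 -.154 .005
```

```text
time: 15.52
position: [0.4854, -0.1554, 0.0131]
tool_rot: [0.706, 0.058, -0.704, 0.06]
ft_force: [0.2, -0.0, -0.2]
grip_width: 0.0439
pos [ 0.4854 -0.1554  0.0131] w 43.9 F [ 0.2 -0.  -0.2] yawy -80.43 q6 50.2
level rotvec [ 0.   -0.15 -0.17]
shift [ 8.1 -1.6  1.2]
```

```bash
python3 -m inch '[[44,[4.5,-1.5,1],[0,-0.15,-0.15]],[44,[4,0,0],[0,0,0]],[5,[0,0,0],[0,0,0]],[5,[0,0,0],[0,0,0]],[5,[0,0,0],[0,0,0]],[5,[0,0,0],[0,0,0]],[5,[0,0,0],[0,0,0]],[5,[0,0,0],[0,0,0]]]' 40;python3 st.py .484 -.154 .005
```

```text
time: 16.52
position: [0.4853, -0.1544, 0.0054]
tool_rot: [0.705, 0.059, -0.704, 0.06]
ft_force: [0.3, 1.1, 0.6]
grip_width: 0.0058
pos [ 0.4853 -0.1544  0.0054] w 5.8 F [0.3 1.1 0.6] yawy -80.4 q6 50.2
level rotvec [ 0.   -0.12 -0.12]
shift [ 0.3 -0.6  1.2]
```

Run:
```python
from st import *
P,im,out=wl("key","key_collar","key_left_ball")
for t in out:
    for x in out[t][:2]: print(t,onz(P,x["pixel"],.009))
for c in("scene","top"):
    Q=imaging.camera_params(c);i2=imaging.camera(c)
    for t in("key","key_left_ball"):
        r=imaging.tip_of(c,t);print(c,t,[(np.round(x["pixel"],1).tolist(),round(x["confidence"],2),onz(Q,x["pixel"],.009)) for x in r[:2]])
    if c=="scene": a=i2
b=cv2.resize(a[160:240,330:440],(640,465),interpolation=cv2.INTER_CUBIC)
cv2.imwrite("pics/w7.png",cv2.resize(np.vstack([im,b])[:,:,::-1],(444,600)))
st()
```

```text
key []
key_collar []
key_left_ball [([376.2, 194.2], 0.86)]
key_left_ball [[ 0.5159 -0.1842  0.009 ]]
scene key [([377.1, 201.7], 0.67, array([[ 0.4762, -0.1515,  0.009 ]]))]
scene key_left_ball [([371.5, 192.4], 0.66, array([[ 0.5187, -0.1797,  0.009 ]]))]
top key []
top key_left_ball []
pos [ 0.4852 -0.1544  0.0053] w 5.3 F [-0.6  0.2  0.2] yawy -80.4 q6 50.2
level rotvec [-0.   -0.12 -0.11]
```

View pics/w7.png

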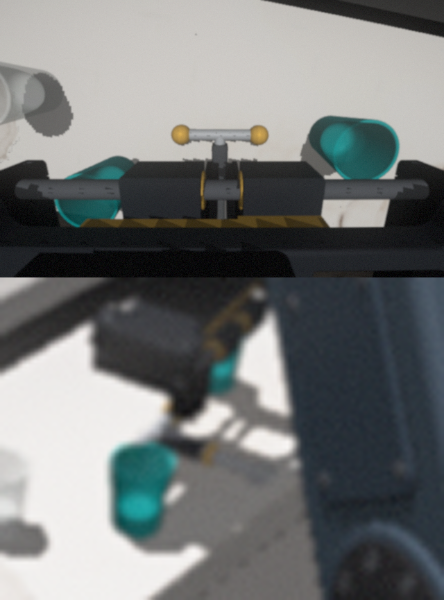

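Run:
```python
from st import *
o=st();Q=imaging.camera_params("scene");a=imaging.camera("scene")
M=R.from_quat(o["tool_rot"]).as_matrix();p=o["position"]
px=proj(Q,np.array([p-M[:,0]*d for d in(0,.019,.03,.05,.07)]));print(px)
kx=np.array([-.9856,-.169,0]);O=np.array([.484,-.154,.009])
kp=proj(Q,np.array([O-26e-3*kx,O+74e-3*kx]));print(kp)
x0,y0,s=340,165,8
b=cv2.resize(a[y0:y0+70,x0:x0+90],None,fx=s,fy=s,interpolation=cv2.INTER_CUBIC)[:,:,::-1].copy()
b=cv2.convertScaleAbs(b,alpha=1.6,beta=20)
for q in px: cv2.circle(b,tuple(int(v) for v in ((q-[x0,y0]+.5)*s)),4,(0,0,255),-1)
for q in kp: cv2.circle(b,tuple(int(v) for v in ((q-[x0,y0]+.5)*s)),4,(0,255,0),-1)
cv2.imwrite("pics/w8.png",b)
```

```text
pos [ 0.4852 -0.1544  0.0053] w 5.3 F [-0.6  0.2  0.2] yawy -80.4 q6 50.2
level rotvec [-0.   -0.12 -0.11]
[[375.1446 201.0757]
 [375.7566 195.9249]
 [376.1165 192.8981]
 [376.7817 187.3084]
 [377.4614 181.6042]]
[[367.8743 197.4783]
 [398.1846 208.6631]]
```

View pics/w8.png

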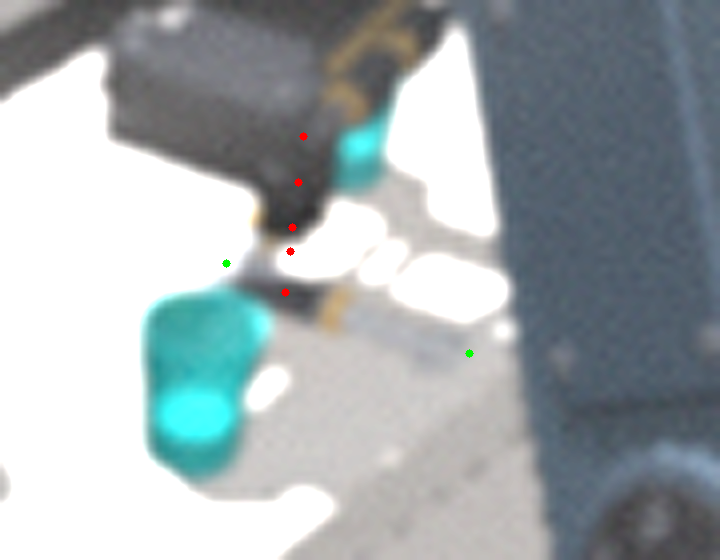

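The annotated crop shows the shut finger tips about 26 mm above the reported TCP (tips at zoom y≈238, TCP at y≈293). That would also explain the first miss on the jigger. I'll open and feel my way down.

```bash
python3 -m inch '[[44,[0,0,0],[0,0,0]],[44,[0,0,0],[0,0,0]],[44,[0,0,0],[0,0,0]],[44,[0,0,0],[0,0,0]],[44,[5,0,0],[0,0,0]],[44,[0,0,0],[0,0,0]]]';python3 st.py .486 -.154 -.018;  python3 -m inch '[[44,[5,0,0],[0,0,0]],[44,[0,0,0],[0,0,0]]]'; python3 st.py .486 -.154 -.018
```

```text
time: 17.82
position: [0.4852, -0.1544, -0.0]
tool_rot: [0.705, 0.059, -0.704, 0.06]
ft_force: [0.7, -0.4, 0.9]
grip_width: 0.0431
pos [ 0.4852 -0.1544 -0.    ] w 43.1 F [ 0.7 -0.4  0.9] yawy -80.4 q6 50.2
level rotvec [-0.   -0.12 -0.11]
shift [18.  -0.3 -0.8]
time: 18.08
position: [0.4851, -0.1543, -0.0056]
tool_rot: [0.705, 0.059, -0.704, 0.06]
ft_force: [-0.2, -0.4, 0.5]
grip_width: 0.044
pos [ 0.4851 -0.1543 -0.0056] w 44.0 F [-0.2 -0.4  0.5] yawy -80.4 q6 50.2
level rotvec [-0.  -0.1 -0.1]
shift [12.4 -0.2 -0.9]
```

```bash
python3 -m inch '[[44,[6,0,-3],[0,0,0]],[44,[0,0,0],[0,0,0]],[44,[6,0,0],[0,0,0]],[44,[0,0,0],[0,0,0]]]';python3 st.py .486 -.154 -.018
```

```text
time: 18.58
position: [0.4884, -0.1538, -0.0186]
tool_rot: [0.705, 0.059, -0.704, 0.06]
ft_force: [0.2, 0.2, -0.2]
grip_width: 0.0439
pos [ 0.4884 -0.1538 -0.0186] w 43.9 F [ 0.2  0.2 -0.2] yawy -80.39 q6 50.4
level rotvec [-0.  -0.1 -0.1]
shift [-0.6 -0.2  2.4]
```

```bash
python3 -m inch '[[2,[0,0,0],[0,0,0]],[2,[0,0,0],[0,0,0]],[2,[0,0,0],[0,0,0]],[2,[0,0,0],[0,0,0]],[2,[0,0,0],[0,0,0]],[2,[0,0,0],[0,0,0]]]' 45;python3 st.py .486 -.154 -.018
```

```text
time: 19.32
position: [0.4881, -0.1536, -0.0184]
tool_rot: [0.705, 0.059, -0.704, 0.06]
ft_force: [0.7, 0.7, -0.5]
grip_width: 0.0128
pos [ 0.4881 -0.1536 -0.0184] w 12.8 F [ 0.7  0.7 -0.5] yawy -80.4 q6 50.4
level rotvec [ 0.   -0.08 -0.08]
shift [-0.4  0.1  2.1]
```

```bash
python3 -m inch '[[2,[-30,0,0],[0,0,0]],[2,[-55,0,0],[0,0,0]],[2,[-55,0,0],[0,0,0]],[2,[-30,0,0],[0,0,0]],[2,[0,-45,19],[0,0,0]],[2,[0,-45,19],[0,0,0]],[2,[0,-45,19],[0,0,0]],[2,[0,-56,-12],[0,0,0]],[2,[0,-56,-12],[0,0,0]],[2,[0,-56,-12],[0,0,0]],[2,[0,-56,-12],[0,0,0]],[2,[0,0,0],[0,0,0]]]' 45;python3 st.py .42 .2 .15
```

```text
time: 20.82
position: [0.4158, 0.208, 0.1537]
tool_rot: [-0.705, -0.057, 0.705, -0.058]
ft_force: [0.7, -0.5, -3.9]
grip_width: 0.0128
pos [0.4158 0.208  0.1537] w 12.8 F [ 0.7 -0.5 -3.9] yawy -80.64 q6 93.5
level rotvec [ 0.    0.04 -0.04]
shift [ 3.7  8.5 -2.9]
```

```bash
python3 -m inch '[[2,[0,0,0],[-10.6,0,0]],[2,[0,0,0],[-10.6,0,0]],[2,[0,0,0],[-10.6,0,0]],[2,[0,0,0],[-10.6,0,0]],[2,[0,0,0],[-10.6,0,0]],[2,[0,0,0],[-10.6,0,0]],[2,[0,0,0],[-10.6,0,0]],[2,[0,0,0],[-10.6,0,0]],[2,[0,0,0],[-10.6,0,0]],[2,[0,0,0],[-10.6,0,0]]]';python3 -m inch '[[2,[0,0,0],[-10.6,0,0]],[2,[0,0,0],[-10.6,0,0]],[2,[0,0,0],[-10.6,0,0]],[2,[0,0,0],[-10.6,0,0]],[2,[0,0,0],[-10.6,0,0]],[2,[0,0,0],[-10.6,0,0]],[2,[0,0,0],[-10.6,0,0]],[2,[0,0,0],[-10.6,0,0]],[2,[0,0,0],[-10.6,0,0]],[2,[0,0,0],[-8,0,0]],[2,[0,0,0],[0,0,0]]]';python3 st.py .524 .2586 .1
```

```text
time: 22.08
position: [0.4082, 0.1957, 0.1492]
tool_rot: [0.365, 0.605, -0.377, 0.598]
ft_force: [-0.4, 0.7, -2.9]
grip_width: 0.013
time: 23.45
position: [0.4013, 0.1802, 0.1451]
tool_rot: [-0.252, 0.674, 0.248, 0.648]
ft_force: [-0.5, -0.3, -3.4]
grip_width: 0.0126
pos [0.4013 0.1802 0.1451] w 12.6 F [-0.5 -0.3 -3.4] yawy 131.4 q6 -120.8
level rotvec [ 0.   -2.08 -0.51]
shift [ 39.7 -22.7 145.4]
```

```bash
python3 -m inch '[[2,[20,-6,33],[0,-2,-0.5]],[2,[20,-6,33],[0,0,0]],[2,[20,-6,33],[0,0,0]],[2,[10,-5,33],[0,0,0]],[2,[0,0,0],[0,0,0]],[2,[0,0,0],[0,0,0]]]'
python3 - <<'E'
from st import *
o=st([.515,.251,.07])
P,im,out=wl("key","key_collar","key_left_ball","keyhole")
m=imaging.cut_out("wrist","cashbox")
p=o["position"];zk=p[2]+.0274
for t in out:
    for x in out[t][:1]: print(t,onz(P,x["pixel"],.052 if t=="keyhole" else zk))
for x in m[:1]: print(x["confidence"],x["box"],boxfit([(P,x["pixels"])],[.685,.397,.71]))
save("w9.png",im)
np.savez("w9.npz",im=im,**{k:np.array(v) for k,v in P.items()})
for c in("scene","top"):
    imaging.camera(c);q=imaging.camera_params(c)
    m=imaging.cut_out(c,"cashbox")[0];print(c,boxfit([(q,m["pixels"])],[.685,.397,.71]))
    for t in("keyhole","key","key_collar"):
        print(c,t,[(np.round(x["pixel"],1).tolist(),round(x["confidence"],2),onz(q,x["pixel"],.052 if t=="keyhole" else zk)) for x in imaging.tip_of(c,t)[:2]])
E
```

```text
time: 24.2
position: [0.5157, 0.2455, 0.0697]
tool_rot: [-0.244, 0.666, 0.243, 0.661]
ft_force: [0.1, -0.4, -2.4]
grip_width: 0.0126
pos [0.5157 0.2455 0.0697] w 12.6 F [ 0.1 -0.4 -2.4] yawy 130.26 q6 -115.9
level rotvec [-0.   -0.41 -0.08]
shift [-0.3  4.7  3. ]
key [([319.0, 255.5], 0.91)]
key_collar [([318.7, 295.7], 0.71)]
key_left_ball [([383.6, 209.2], 0.81), ([212.3, 73.5], 0.54)]
keyhole []
key [[0.5184 0.2481 0.0971]]
key_collar [[0.5379 0.2644 0.0971]]
key_left_ball [[0.475  0.2575 0.0971]]
scene (array([0.6884, 0.3957, 0.735 ]), np.float64(0.0426723065439164))
scene keyhole [([212.5, 245.4], 0.73, array([[0.6149, 0.3255, 0.052 ]])), ([251.7, 232.2], 0.6, array([[0.5873, 0.2298, 0.052 ]]))]
scene key [([264.4, 234.2], 0.74, array([[0.5152, 0.2442, 0.0971]]))]
scene key_collar [([251.6, 234.7], 0.55, array([[0.5348, 0.2659, 0.0971]]))]
top (array([0.6856, 0.3976, 0.719 ]), np.float64(0.42562217194570134))
top keyhole []
top key [([312.5, 207.7], 0.69, array([[0.5098, 0.0138, 0.0971]])), ([225.5, 203.5], 0.58, array([[0.5206, 0.2571, 0.0971]]))]
top key_collar [([222.9, 194.3], 0.38, array([[0.5467, 0.2656, 0.0971]]))]
```

View pics/w9.png

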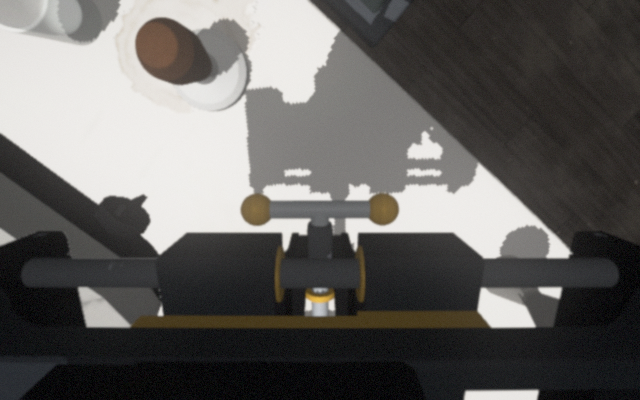

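The view shows the key held straight in the jaws (balls at 257,209 and 383,209, sleeve at 320,240). The camera faces away from the lock, so I'll refine the keyhole from the brass plate in the pictures already stored.

Run:
```python
from st import *
o=st();P=imaging.camera_params("wrist")
A=R.from_quat(o["tool_rot"]);C=R.from_quat(P["rotation"])
tc=A.inv().apply(P["xyz"]-o["position"]);rc=A.inv()*C
print("tc",tc)
def cam(pos,q):
    a=R.from_quat(q);d=dict(P);d["xyz"]=np.array(pos)+a.apply(tc);d["rotation"]=(a*rc).as_quat();return d
views={"w1":cam([.4748,.2347,.1908],[.708,.081,-.696,.09]),"w3":cam([.5656,.2882,.1212],[-.702,-.074,.704,-.075]),"w4":cam([.4538,.417,.1799],[-.703,-.075,.703,-.077])}
views["w1"]["xyz"]=np.array([.5372,.2533,.3845]);views["w1"]["rotation"]=R.from_matrix([[.2387,-.944,-.2279],[-.971,-.2285,-.0705],[.0145,.2381,-.9711]]).as_quat()
th=.711;u=np.array([np.cos(th),np.sin(th),0]);v=np.array([-u[1],u[0],0]);K0=np.array([.607,.329,.052])
obs=[]
for n,V in views.items():
    im=cv2.imread(f"pics/{n}.png");hsv=cv2.cvtColor(im,cv2.COLOR_BGR2HSV)
    c=proj(V,K0)[0]
    m=((hsv[:,:,0]>8)&(hsv[:,:,0]<32)&(hsv[:,:,1]>90)&(hsv[:,:,2]>60)).astype(np.uint8)
    yy,xx=np.mgrid[:400,:640];m[(abs(xx-c[0])>45)|(abs(yy-c[1])>45)]=0
    nn,l,s,ce=cv2.connectedComponentsWithStats(m)
    if nn<2: print(n,"none",c);continue
    i=1+np.argmax(s[1:,4]);r=cv2.minAreaRect(np.argwhere(l==i)[:,::-1].astype(np.float32))
    cor=proj(V,np.array([K0+a*.021*v+b*.015*np.array([0,0,1]) for a in(-1,1) for b in(-1,1)]))
    print(n,"proj",c,"blob",ce[i],s[i],r,"pred",cv2.minAreaRect(cor.astype(np.float32)))
    oo,d=rays(V,[r[0]]);d=d[0];  # hit on plate plane & on z=.052
    print("   at z.052",onz(V,[r[0]],.052)[0],"v:",onz(V,[r[0]],.052)[0]@v,"u:",onz(V,[r[0]],.052)[0]@u)
print("K0 v",K0@v,"u",K0@u)
```

```text
pos [0.5172 0.2464 0.0703] w 12.8 F [ 0.1 -0.8 -2.6] yawy 130.36 q6 -115.9
level rotvec [ 0.   -0.24 -0.02]
tc [-0.1928  0.0007 -0.0692]
w1 proj [255.4512  35.9956] blob [252.9893  34.814 ] [230  19  45  32 559] ((252.93051147460938, 35.300148010253906), (14.004707336425781, 46.51833724975586), 60.524105072021484) pred ((255.19448852539062, 35.90706253051758), (10.528020858764648, 45.947959899902344), 60.457115173339844)
   at z.052 [0.607  0.3315 0.052 ] v: -0.1449808036650433 u: 0.6762625574842379
w3 proj [280.5293 147.8067] blob [278.57 146.67] [255 133  47  29 200] ((278.195556640625, 146.84597778320312), (3.8607568740844727, 53.33143615722656), 60.524105072021484) pred ((279.4119567871094, 148.45924377441406), (0.4306795001029968, 56.02024459838867), 60.5958251953125)
   at z.052 [0.6074 0.331  0.052 ] v: -0.14555264939067336 u: 0.6762227182631675
w4 proj [444.4363  55.3477] blob [450.1   49.98] [428  38  44  26 150] ((449.3614501953125, 50.24883270263672), (3.3815412521362305, 49.726776123046875), 61.11341857910156) pred ((445.90069580078125, 54.547698974609375), (0.22911834716796875, 60.891944885253906), 61.07734680175781)
   at z.052 [0.6123 0.3258 0.052 ] v: -0.15268186804230346 u: 0.6765414254912737
K0 v -0.14683674758510987 u 0.6746324699854186
```

```bash
python3 -m inch '[[2,[0,4,16],[-0.4,-0.2,0]],[2,[0,0,15],[0,0,0]],[2,[0,0,0],[0,0,0]],[2,[0,0,0],[0,0,0]]]'; python3 st.py .5418 .2742 .0246
```

```text
time: 25.5
position: [0.54, 0.2722, 0.0701]
tool_rot: [-0.246, 0.662, 0.247, 0.663]
ft_force: [-0.3, 0.8, -3.5]
grip_width: 0.0131
pos [0.54   0.2722 0.0701] w 13.1 F [-0.3  0.8 -3.5] yawy 130.83 q6 -114.7
level rotvec [-0.    0.06 -0.02]
shift [45.5  0.3  2.6]
```

```bash
python3 -m inch '[[2,[15,0,1],[0,0,0]],[2,[0,0,0],[0,0,0]]]'; python3 -m inch '[[2,[12,0,0],[0,0,0]],[2,[0,0,0],[0,0,0]]]'; python3 st.py .5418 .2742 .0246;python3 -m inch '[[2,[8,0,0],[0,0,0]],[2,[0,0,0],[0,0,0]]]'; python3 st.py .5418 .2742 .0246
```

```text
time: 25.75
position: [0.5397, 0.2726, 0.0537]
tool_rot: [-0.246, 0.663, 0.247, 0.662]
ft_force: [-0.1, 0.5, -2.6]
grip_width: 0.013
time: 26.0
position: [0.5391, 0.2721, 0.0404]
tool_rot: [-0.246, 0.664, 0.247, 0.662]
ft_force: [0.2, -0.5, -2.4]
grip_width: 0.0127
pos [0.5391 0.2721 0.0404] w 12.7 F [ 0.2 -0.5 -2.4] yawy 130.81 q6 -114.7
level rotvec [ 0.   -0.1  -0.09]
shift [15.8 -0.2  3.4]
time: 26.25
position: [0.5391, 0.272, 0.0317]
tool_rot: [-0.246, 0.664, 0.247, 0.662]
ft_force: [0.6, -0.4, -2.3]
grip_width: 0.0128
pos [0.5391 0.272  0.0317] w 12.8 F [ 0.6 -0.4 -2.3] yawy 130.8 q6 -114.7
level rotvec [-0.   -0.11 -0.09]
shift [ 7.1 -0.2  3.5]
```

```bash
python3 -m inch '[[2,[7,0,3.5],[0,-0.1,-0.1]],[2,[0,0,0],[0,0,0]]]'; python3 st.py .5418 .2742 .0246;python3 -m inch '[[2,[0,0,5],[0,0,0]],[2,[0,0,4],[0,0,0]],[2,[0,0,0],[0,0,0]]]'; python3 st.py .5797 .3069 .0246
```

```text
time: 26.5
position: [0.5423, 0.2746, 0.0245]
tool_rot: [-0.247, 0.662, 0.246, 0.663]
ft_force: [-0.5, -0.1, -2.9]
grip_width: 0.013
pos [0.5423 0.2746 0.0245] w 13.0 F [-0.5 -0.1 -2.9] yawy 130.79 q6 -114.4
level rotvec [-0.    0.05  0.03]
shift [-0.1  0.1 -0.7]
time: 26.88
position: [0.5503, 0.2813, 0.0249]
tool_rot: [-0.247, 0.662, 0.246, 0.664]
ft_force: [-0.5, 0.1, -2.8]
grip_width: 0.0125
pos [0.5503 0.2813 0.0249] w 12.5 F [-0.5  0.1 -2.8] yawy 130.8 q6 -114.1
level rotvec [0.   0.13 0.07]
shift [ 0.4  0.2 39. ]
```

```bash
python3 -m inch '[[2,[0.3,0,4],[0,0.1,0.05]],[2,[0,0,0],[0,0,0]]]'; python3 st.py .5842 .3108 .0246;python3 -m inch '[[2,[0,0,4],[0,0,0]],[2,[0,0,0],[0,0,0]]]'; python3 st.py .5842 .3108 .0246
```

```text
time: 27.12
position: [0.5537, 0.2841, 0.0248]
tool_rot: [-0.247, 0.662, 0.246, 0.663]
ft_force: [0.6, 0.4, -2.9]
grip_width: 0.0129
pos [0.5537 0.2841 0.0248] w 12.9 F [ 0.6  0.4 -2.9] yawy 130.81 q6 -113.9
level rotvec [-0.    0.04  0.02]
shift [ 0.2  0.3 40.5]
time: 27.38
position: [0.5568, 0.2869, 0.0248]
tool_rot: [-0.247, 0.663, 0.246, 0.663]
ft_force: [0.7, -0.5, -2.4]
grip_width: 0.0129
pos [0.5568 0.2869 0.0248] w 12.9 F [ 0.7 -0.5 -2.4] yawy 130.8 q6 -113.7
level rotvec [-0.    0.03  0.02]
shift [ 0.2  0.2 36.4]
```

```bash
python3 -m inch '[[2,[0,0,4],[0,0,0]],[2,[0,0,4],[0,0,0]],[2,[0,0,0],[0,0,0]]]'; python3 st.py .5842 .3108 .0246;python3 -m inch '[[2,[0,0,4],[0,0,0]],[2,[0,0,4],[0,0,0]],[2,[0,0,0],[0,0,0]]]'; python3 st.py .5842 .3108 .0246
```

```text
time: 27.75
position: [0.5633, 0.2924, 0.0247]
tool_rot: [-0.247, 0.663, 0.246, 0.663]
ft_force: [0.4, -0.2, -3.2]
grip_width: 0.0127
pos [0.5633 0.2924 0.0247] w 12.7 F [ 0.4 -0.2 -3.2] yawy 130.8 q6 -113.4
level rotvec [-0.    0.03  0.02]
shift [ 0.1  0.3 27.8]
time: 28.12
position: [0.5698, 0.298, 0.0247]
tool_rot: [-0.247, 0.663, 0.246, 0.663]
ft_force: [0.7, 0.5, -2.5]
grip_width: 0.0127
pos [0.5698 0.298  0.0247] w 12.7 F [ 0.7  0.5 -2.5] yawy 130.81 q6 -113.1
level rotvec [0.   0.02 0.02]
shift [ 0.1  0.2 19.3]
```

```bash
python3 -m inch '[[2,[0,0,4],[0,0,0]],[2,[0,0,4],[0,0,0]],[2,[0,0,0],[0,0,0]]]'; python3 -m inch '[[2,[0,0,4],[0,0,0]],[2,[0,0,0],[0,0,0]]]';python3 -m inch '[[2,[0,0,3],[0,0,0]],[2,[0,0,0],[0,0,0]]]'; python3 st.py .5842 .3108 .0246
```

```text
time: 28.5
position: [0.5761, 0.3036, 0.0246]
tool_rot: [-0.247, 0.663, 0.246, 0.663]
ft_force: [0.2, 0.3, -3.1]
grip_width: 0.0132
time: 28.75
position: [0.5794, 0.3064, 0.0246]
tool_rot: [-0.247, 0.663, 0.246, 0.663]
ft_force: [-0.7, 0.8, -2.3]
grip_width: 0.0126
time: 29.0
position: [0.5817, 0.3084, 0.0245]
tool_rot: [-0.247, 0.663, 0.246, 0.663]
ft_force: [1.0, 0.9, -3.2]
grip_width: 0.013
pos [0.5817 0.3084 0.0245] w 13.0 F [ 1.   0.9 -3.2] yawy 130.8 q6 -112.6
level rotvec [ 0.   -0.01  0.01]
shift [-0.1  0.2  3.5]
```

```bash
python3 -m inch '[[2,[0,0,2],[0,0,0]],[2,[0,0,0],[0,0,0]]]'; python3 -m inch '[[2,[0,0,2],[0,0,0]],[2,[0,0,0],[0,0,0]]]';python3 -m inch '[[2,[0,0,2],[0,0,0]],[2,[0,0,0],[0,0,0]]]'; python3 st.py .5842 .3108 .0246
```

```text
time: 29.25
position: [0.5832, 0.3098, 0.0245]
tool_rot: [-0.247, 0.663, 0.246, 0.663]
ft_force: [0.1, -0.4, -3.8]
grip_width: 0.0132
time: 29.5
position: [0.5842, 0.3108, 0.0244]
tool_rot: [-0.247, 0.663, 0.246, 0.662]
ft_force: [0.0, 0.2, -3.2]
grip_width: 0.0129
time: 29.75
position: [0.5841, 0.3107, 0.0241]
tool_rot: [-0.247, 0.665, 0.246, 0.66]
ft_force: [-0.1, -0.7, -2.2]
grip_width: 0.0131
pos [0.5841 0.3107 0.0241] w 13.1 F [-0.1 -0.7 -2.2] yawy 130.82 q6 -112.3
level rotvec [-0.   -0.37 -0.04]
shift [-0.5  0.   0.2]
```

```bash
python3 -m inch '[[2,[-0.3,0,3],[0,-0.3,0]]]'; python3 -m inch '[[2,[0,0,3],[0,0,0]]]';python3 st.py .5842 .3108 .0246
python3 - <<'E'
from st import *
o=get_obs();print(o["moment"],o["joint_torque"])
im=imaging.camera("scene");q=imaging.camera_params("scene")
for t in("keyhole","key","key_collar","key_left_ball"):
    print(t,[(np.round(x["pixel"],1).tolist(),round(x["confidence"],2)) for x in imaging.tip_of("scene",t)[:2]])
K=np.array([.607,.3303,.052]);u=np.array([.7577,.6526,0]);v=np.array([-u[1],u[0],0])
print(proj(q,np.array([K,K-.026*u,K-.052*u+.034*v,K-.052*u-.034*v])))
save("s10.png",im,(170,200,290,290),6)
E
```

```text
time: 29.88
position: [0.5841, 0.3109, 0.024]
tool_rot: [-0.247, 0.665, 0.246, 0.66]
ft_force: [-5.1, -8.1, 0.6]
grip_width: 0.0129
time: 30.0
position: [0.5838, 0.3107, 0.0238]
tool_rot: [-0.248, 0.668, 0.246, 0.657]
ft_force: [-4.9, -6.8, 2.2]
grip_width: 0.0127
pos [0.5838 0.3107 0.0238] w 12.7 F [-4.9 -6.8  2.2] yawy 130.89 q6 -112.3
level rotvec [ 0.   -0.83 -0.12]
shift [-0.8 -0.2  0.3]
[-1.1133  0.7064 -0.0674] [  2.5229 -49.9413 -16.8213   1.0956  -1.9941  -0.0823]
keyhole [([211.4, 243.5], 0.92)]
key [([226.1, 251.5], 0.52)]
key_collar []
key_left_ball [([230.0, 259.4], 0.62)]
[[212.6308 247.9482]
 [223.4957 248.4284]
 [230.8229 259.02  ]
 [237.702  239.4244]]
```

View pics/s10.png

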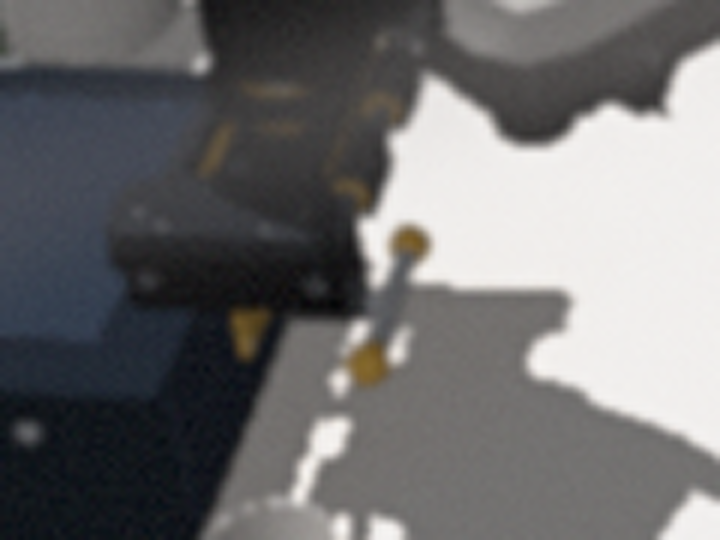

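The balls show at about (231.6,260.5) and (238.3,240.5), against predicted home pixels of (230.8,259.0) and (237.7,239.4). The push stalls at 10 N with the tips pushed back, so the collar is seated. I'll level and let go.

```bash
python3 -m inch '[[2,[0,0,0.5],[0,-0.8,-0.1]],[2,[0,0,0],[0,0,0]]]'; python3 st.py .5842 .3108 .0246; python3 -m inch '[[40,[0,0,0],[0,0,0]],[40,[0,0,0],[0,0,0]],[40,[0,0,0],[0,0,0]],[40,[0,0,0],[0,0,0]],[40,[0,0,0],[0,0,0]]]'; python3 st.py .5842 .3108 .0246
python3 - <<'E'
from st import *
im=imaging.camera("scene")
for t in("keyhole","key","key_collar","key_left_ball"):
    print(t,[(np.round(x["pixel"],1).tolist(),round(x["confidence"],2)) for x in imaging.tip_of("scene",t)[:2]])
P,_,out=wl("key_left_ball")
for x in out["key_left_ball"]: print(onz(P,x["pixel"],.05))
E
```

```text
time: 30.5
position: [0.5843, 0.3108, 0.024]
tool_rot: [-0.247, 0.663, 0.247, 0.663]
ft_force: [-0.8, -1.1, -2.3]
grip_width: 0.0125
pos [0.5843 0.3108 0.024 ] w 12.5 F [-0.8 -1.1 -2.3] yawy 130.86 q6 -112.5
level rotvec [-0.    0.02 -0.02]
shift [-0.6  0.  -0. ]
time: 31.12
position: [0.5887, 0.3138, 0.0263]
tool_rot: [-0.246, 0.659, 0.247, 0.666]
ft_force: [0.4, -0.3, -0.4]
grip_width: 0.0394
pos [0.5887 0.3138 0.0263] w 39.4 F [ 0.4 -0.3 -0.4] yawy 130.87 q6 -112.5
level rotvec [0.   0.62 0.12]
shift [ 1.6  0.7 -5.4]
keyhole [([215.5, 245.5], 0.74), ([315.6, 243.5], 0.73)]
key [([224.9, 250.9], 0.46), ([312.4, 246.2], 0.38)]
key_collar [([212.7, 245.3], 0.38)]
key_left_ball [([230.5, 261.5], 0.77)]
key_left_ball [([382.8, 199.6], 0.85)]
[[0.5437 0.3219 0.05  ]]
```

```bash
python3 -m inch '[[40,[-20,0,-4],[0,0.5,0]],[40,[-40,0,0],[0,0,0]],[40,[-40,0,0],[0,0,0]],[40,[0,0,0],[10.6,0,0]],[40,[0,0,0],[10.6,0,0]],[40,[0,0,0],[10.6,0,0]],[40,[0,0,0],[10.6,0,0]],[40,[0,0,0],[10.6,0,0]],[40,[0,0,0],[10.6,0,0]],[40,[0,0,0],[10.6,0,0]],[40,[0,0,0],[10.6,0,0]],[40,[0,0,0],[5.5,0,0]]]' 15
python3 - <<'E'
from st import *
P,im,out=wl("key_left_ball","key")
for x in out["key_left_ball"]: print(onz(P,x["pixel"],.05))
st([.5454,.3222,.06])
save("w11.png",im)
E
```

```text
time: 32.98
position: [0.5839, 0.3102, 0.1288]
tool_rot: [0.304, 0.638, -0.305, 0.638]
ft_force: [0.9, 0.4, 0.5]
grip_width: 0.0401
key_left_ball [([294.1, 165.4], 0.56)]
key [([324.6, 203.1], 0.93)]
[[0.5452 0.3221 0.05  ]]
pos [0.5839 0.3102 0.1289] w 40.1 F [ 1.1 -1.1  0.8] yawy 39.29 q6 -20.9
level rotvec [0.   0.07 0.04]
shift [ 68.8 -22.2 -33.8]
```

View pics/w11.png

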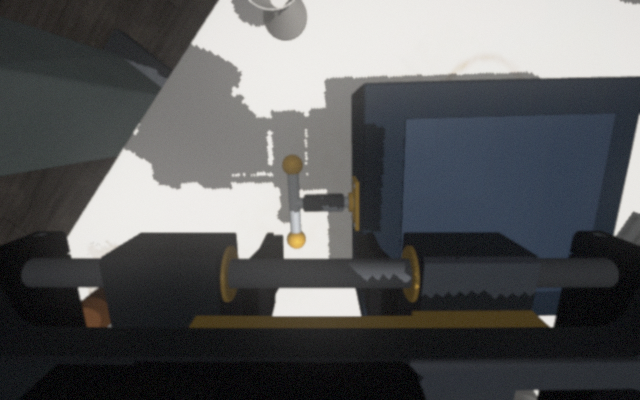

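The key stands by itself in the lock, collar against the plate at (357,203) and left ball at (292,164). The ball measures (.5452,.3221), which agrees with the prediction.

```bash
python3 -m inch '[[40,[0,-22,-33],[-1.4,0,0]],[40,[0,0,0],[0,0,0]],[40,[35,0,0],[0,0,0]],[40,[15,0,0],[0,0,0]],[40,[0,0,0],[0,0,0]]]'; python3 st.py .5453 .3221 .021
```

```text
time: 33.75
position: [0.549, 0.3222, 0.079]
tool_rot: [0.294, 0.642, -0.292, 0.646]
ft_force: [-1.1, 1.0, 0.3]
grip_width: 0.0402
pos [0.549  0.3222 0.079 ] w 40.2 F [-1.1  1.   0.3] yawy 41.06 q6 -20.5
level rotvec [ 0.    0.23 -0.28]
shift [58.  -3.1 -2.6]
```

```bash
python3 -m inch '[[40,[20,-3,-2.5],[0.3,0.2,-0.3]],[40,[15,0,0],[0,0,0]],[40,[0,0,0],[0,0,0]]]'; python3 st.py .5453 .3221 .021; python3 -m inch '[[40,[8,0,0],[0,0,0]],[40,[0,0,0],[0,0,0]]]'; python3 st.py .5453 .3221 .021
```

```text
time: 34.12
position: [0.5469, 0.3222, 0.0429]
tool_rot: [0.295, 0.642, -0.294, 0.643]
ft_force: [-0.6, -0.0, 0.0]
grip_width: 0.04
pos [0.5469 0.3222 0.0429] w 40.0 F [-0.6 -0.   0. ] yawy 40.72 q6 -20.2
level rotvec [-0.    0.08 -0.11]
shift [21.9 -1.3 -1. ]
time: 34.38
position: [0.5472, 0.3223, 0.0346]
tool_rot: [0.295, 0.642, -0.294, 0.644]
ft_force: [-0.0, 0.2, -0.1]
grip_width: 0.0398
pos [0.5472 0.3223 0.0346] w 39.8 F [-0.   0.2 -0.1] yawy 40.73 q6 -20.2
level rotvec [ 0.    0.1  -0.15]
shift [13.6 -1.6 -1.1]
```

```bash
python3 -m inch '[[40,[6,-1.5,-1],[0,0,-0.1]],[40,[0,0,0],[0,0,0]]]'; python3 st.py .5453 .3221 .021; python3 -m inch '[[40,[5,0,0],[0,0,0]],[40,[0,0,0],[0,0,0]]]'; python3 st.py .5453 .3221 .021
```

```text
time: 34.62
position: [0.5458, 0.3223, 0.0288]
tool_rot: [0.295, 0.642, -0.294, 0.644]
ft_force: [0.5, -0.1, 0.6]
grip_width: 0.04
pos [0.5458 0.3223 0.0288] w 40.0 F [ 0.5 -0.1  0.6] yawy 40.73 q6 -20.2
level rotvec [-0.    0.12 -0.1 ]
shift [ 7.8 -0.5 -0.2]
time: 34.88
position: [0.546, 0.3224, 0.0238]
tool_rot: [0.295, 0.642, -0.294, 0.644]
ft_force: [0.0, 0.4, 0.1]
grip_width: 0.04
pos [0.546  0.3224 0.0238] w 40.0 F [0.  0.4 0.1] yawy 40.74 q6 -20.2
level rotvec [ 0.    0.13 -0.14]
shift [ 2.8 -0.7 -0.2]
```

```bash
python3 -m inch '[[40,[4.5,-0.5,0],[0,0,0]],[40,[0,0,0],[0,0,0]]]'; python3 -m inch '[[5,[0,0,0],[0,0,0]],[5,[0,0,0],[0,0,0]],[5,[0,0,0],[0,0,0]],[5,[0,0,0],[0,0,0]],[5,[0,0,0],[0,0,0]]]' 12; python3 st.py .5453 .3221 .021
```

```text
time: 35.12
position: [0.5457, 0.3221, 0.0191]
tool_rot: [0.295, 0.642, -0.294, 0.644]
ft_force: [-0.5, 0.2, 0.0]
grip_width: 0.04
time: 35.75
position: [0.5445, 0.3216, 0.0191]
tool_rot: [0.295, 0.642, -0.295, 0.643]
ft_force: [-0.9, -0.4, -0.3]
grip_width: 0.0163
pos [0.5445 0.3216 0.0191] w 16.3 F [-0.9 -0.4 -0.3] yawy 40.73 q6 -20.2
level rotvec [-0.    0.09 -0.01]
shift [-1.9  0.9  0.2]
```

```bash
python3 -m inch '[[5,[-6.7,0,0.7],[0,0,0]],[5,[-6.5,0,2],[0,0,0]],[5,[-6,0,3.3],[0,0,0]],[5,[0,0,0],[0,0,0]]]' 12
python3 - <<'E'
from st import *
o=st();d=(np.array(o["position"])-[.5445,.3216,.0191])*1000
v=np.array([-.6526,.7577,0]);u=np.array([.7577,.6526,0]);a,b=34+d@v,d[2]
print("v,z,u",a,b,d@u,"phi",np.arctan2(b,a),"r",np.hypot(a,b))
E
```

```text
time: 36.25
position: [0.5485, 0.3166, 0.0392]
tool_rot: [0.294, 0.642, -0.295, 0.643]
ft_force: [-0.5, -0.1, -1.3]
grip_width: 0.0161
pos [0.5485 0.3166 0.0392] w 16.1 F [-0.5 -0.1 -1.3] yawy 40.73 q6 -20.7
level rotvec [-0.    0.08  0.02]
v,z,u 27.59705465403267 20.126652781510344 -0.22328210166064366 phi 0.6301238121567593 r 34.15669155180496
```

```bash
cat > arc.py <<'E'
from st import *
o=st();d=(np.array(o["position"])-[.5445,.3216,.0191])*1000
v=np.array([-.6526,.7577,0]);u=np.array([.7577,.6526,0]);a,b=34+d@v,d[2]
print("v,z,u",a,b,d@u,"phi",np.arctan2(b,a),"r",np.hypot(a,b))
E
python3 -m inch '[[5,[-4.4,0,3.8],[0,0,0]],[5,[-4.2,0,5.3],[0,0,0]],[5,[-3.1,0,6],[0,0,0]],[5,[0,0,0],[0,0,0]]]' 12; python3 arc.py
```

```text
time: 36.75
position: [0.5577, 0.3041, 0.0514]
tool_rot: [0.294, 0.643, -0.296, 0.642]
ft_force: [-1.6, -0.4, -1.9]
grip_width: 0.0155
pos [0.5577 0.3041 0.0514] w 15.5 F [-1.6 -0.4 -1.9] yawy 40.71 q6 -22.1
level rotvec [ 0.   -0.02  0.16]
v,z,u 12.151052022846741 32.307687306801704 -1.4143812011749777 phi 1.211058074313873 r 34.51716564806566
```

```bash
python3 -m inch '[[5,[-1.2,0.7,6.4],[0,0,0]],[5,[-0.4,0.7,5],[0,0,0]],[5,[0,0,3],[0,0,0]],[5,[0,0,0],[0,0,0]]]' 12; python3 arc.py
```

```text
time: 37.25
position: [0.5647, 0.2933, 0.0531]
tool_rot: [0.293, 0.646, -0.297, 0.64]
ft_force: [-2.8, 0.2, 1.9]
grip_width: 0.0149
pos [0.5647 0.2933 0.0531] w 14.9 F [-2.8  0.2  1.9] yawy 40.7 q6 -23.4
level rotvec [ 0.   -0.28  0.55]
v,z,u -0.6773949974593592 33.971993843067395 -3.1446830361265423 phi 1.5907334916698175 r 33.97874673462798
```

Run:
```python
from st import *
im=imaging.camera("scene");q=imaging.camera_params("scene")
for t in("keyhole","key_left_ball","key_collar"):
    print(t,[(np.round(x["pixel"],1).tolist(),round(x["confidence"],2)) for x in imaging.tip_of("scene",t)[:2]])
K=np.array([.607,.3303,.052]);u=np.array([.7577,.6526,0]);z=np.array([0,0,1])
pts=proj(q,np.array([K,K-.052*u+.034*z,K-.052*u-.034*z]));print(pts)
x0,y0,s=180,205,8
b=cv2.resize(im[y0:y0+70,x0:x0+90],None,fx=s,fy=s,interpolation=cv2.INTER_CUBIC)[:,:,::-1].copy();b=cv2.convertScaleAbs(b,alpha=1.5,beta=20)
for p in pts: cv2.circle(b,tuple(int(c) for c in (p-[x0,y0]+.5)*s),4,(0,0,255),1)
cv2.imwrite("pics/s12.png",b)
```

```text
keyhole [([212.2, 244.6], 0.6)]
key_left_ball [([233.2, 241.5], 0.64)]
key_collar [([217.2, 245.7], 0.72), ([221.9, 323.7], 0.61)]
[[212.6308 247.9482]
 [232.7217 237.9875]
 [235.9517 259.3863]]
```

View pics/s12.png

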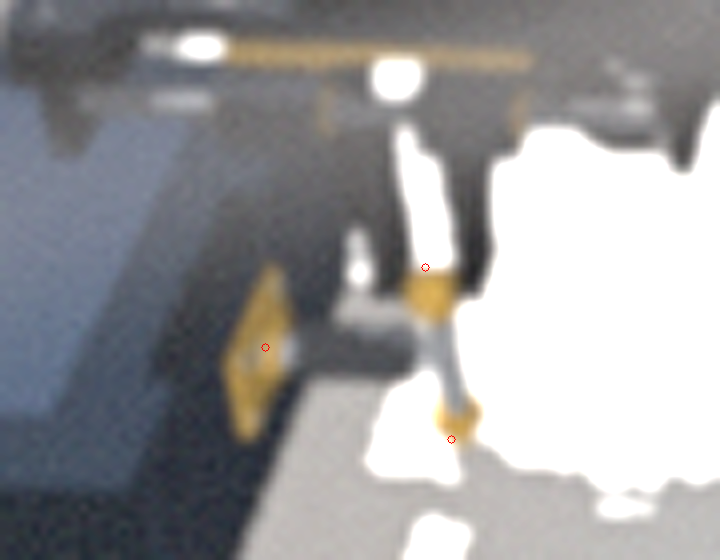

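```bash
python3 -m inch '[[5,[1.5,0.8,4],[0,0,0]],[5,[1,0.5,4],[0,0,0]],[5,[0,0,0],[0,0,0]]]' 25; python3 arc.py
python3 - <<'E'
from st import *
im=imaging.camera("scene");hsv=cv2.cvtColor(im,cv2.COLOR_RGB2HSV)
for t in("keyhole","key_left_ball","key_collar"):
    print(t,[(np.round(x["pixel"],1).tolist(),round(x["confidence"],2)) for x in imaging.tip_of("scene",t)[:2]])
m=((hsv[:,:,0]>10)&(hsv[:,:,0]<32)&(hsv[:,:,1]>110)&(hsv[:,:,2]>60)).astype(np.uint8)
for (x0,x1,y0,y1) in ((205,225,228,262),(226,245,228,270)):
    k=np.zeros_like(m);k[y0:y1,x0:x1]=m[y0:y1,x0:x1]
    n,l,s,c=cv2.connectedComponentsWithStats(k)
    for i in range(1,n):
        if s[i,4]>5: print(c[i],s[i])
save("s13.png",im,(180,205,270,275),8)
E
```

```text
time: 37.83
position: [0.5665, 0.2903, 0.0526]
tool_rot: [0.292, 0.649, -0.298, 0.637]
ft_force: [-3.6, 0.6, 3.0]
grip_width: 0.0138
pos [0.5665 0.2903 0.0526] w 13.8 F [-3.6  0.6  3. ] yawy 40.71 q6 -24.0
level rotvec [-0.   -0.68  0.8 ]
v,z,u -4.087955704388513 33.5020575377069 -3.7395013395841374 phi 1.69221711827728 r 33.75054430821622
keyhole [([212.7, 245.4], 0.65)]
key_left_ball [([236.1, 239.8], 0.67), ([225.9, 250.9], 0.17)]
key_collar [([215.0, 247.7], 0.49)]
[211.4337 249.5542] [208 240   8  20  83]
[233.92 240.6 ] [231 239   7   5  25]
[236.75 258.75] [235 257   4   4  12]
```

```bash
python3 -m inch '[[30,[0,0,0],[0,0,0]],[30,[0,0,0],[0,0,0]],[30,[0,0,0],[0,-0.7,0.7]],[30,[0,0,0],[0,0,0]]]' 15; python3 arc.py
python3 - <<'E'
from st import *
im=imaging.camera("scene");hsv=cv2.cvtColor(im,cv2.COLOR_RGB2HSV)
m=((hsv[:,:,0]>10)&(hsv[:,:,0]<32)&(hsv[:,:,1]>110)&(hsv[:,:,2]>60)).astype(np.uint8)
for (x0,x1,y0,y1) in ((205,225,228,262),(226,245,228,270)):
    k=np.zeros_like(m);k[y0:y1,x0:x1]=m[y0:y1,x0:x1]
    n,l,s,c=cv2.connectedComponentsWithStats(k)
    for i in range(1,n):
        if s[i,4]>5: print(c[i],s[i])
P,_,out=wl("key_left_ball","key")
for x in out["key_left_ball"]: print(onz(P,x["pixel"],.086))
E
```

```text
time: 38.52
position: [0.5723, 0.2908, 0.0531]
tool_rot: [0.296, 0.639, -0.293, 0.647]
ft_force: [-0.2, 0.3, -0.0]
grip_width: 0.0295
pos [0.5723 0.2908 0.0531] w 29.5 F [-0.2  0.3 -0. ] yawy 40.75 q6 -23.5
level rotvec [-0.    0.44 -0.51]
v,z,u -7.516905503324068 34.024027020797035 0.9404764294838373 phi 1.7882328859156573 r 34.84448712576827
[211.3678 249.6897] [208 241   8  19  87]
[233.48 242.28] [231 240   6   6  25]
[236.7 259. ] [235 258   4   3  10]
key_left_ball [([314.7, 225.2], 0.57)]
key [([354.6, 224.0], 0.61)]
[[0.5591 0.3012 0.086 ]]
```

```bash
python3 -m inch '[[30,[0,0,-12],[0,0.4,-0.5]],[30,[3.5,0,0],[0,0,0]],[30,[0,0,0],[0,0,0]]]' 15; python3 arc.py; python3 -m inch '[[5,[0,0,0],[0,0,0]],[5,[0,0,0],[0,0,0]],[5,[0,0,0],[0,0,0]],[5,[0,0,0],[0,0,0]]]' 20; python3 arc.py
```

```text
time: 39.1
position: [0.5637, 0.3007, 0.0493]
tool_rot: [0.294, 0.643, -0.295, 0.643]
ft_force: [0.5, -0.6, -0.4]
grip_width: 0.0299
pos [0.5637 0.3007 0.0493] w 29.9 F [ 0.5 -0.6 -0.4] yawy 40.75 q6 -22.7
level rotvec [-0.   -0.02  0.06]
v,z,u 5.599341846507812 30.1548013933642 0.9386403127772418 phi 1.3872007858062672 r 30.670257191410915
time: 39.6
position: [0.5602, 0.2987, 0.0487]
tool_rot: [0.292, 0.645, -0.297, 0.641]
ft_force: [-0.9, -0.7, 1.0]
grip_width: 0.0163
pos [0.5602 0.2987 0.0487] w 16.3 F [-0.9 -0.7  1. ] yawy 40.78 q6 -22.7
level rotvec [ 0.   -0.14  0.54]
v,z,u 6.370942155802318 29.607621313817464 -3.0221534380571704 phi 1.3588489588054655 r 30.285312344682815
```

```bash
python3 -m inch '[[5,[0,1.5,4],[0,0,0.3]],[5,[0,1.5,4],[0,0,0]],[5,[0.5,1,4],[0,0,0]]]' 20; python3 arc.py;  python3 -m inch '[[5,[0.5,1,4],[0,0,0]],[5,[0,0,0],[0,0,0]]]' 20; python3 arc.py
python3 - <<'E'
from st import *
im=imaging.camera("scene");hsv=cv2.cvtColor(im,cv2.COLOR_RGB2HSV)
m=((hsv[:,:,0]>10)&(hsv[:,:,0]<32)&(hsv[:,:,1]>110)&(hsv[:,:,2]>60)).astype(np.uint8)
for (x0,x1,y0,y1) in ((205,225,228,262),(226,245,228,270)):
    k=np.zeros_like(m);k[y0:y1,x0:x1]=m[y0:y1,x0:x1]
    n,l,s,c=cv2.connectedComponentsWithStats(k)
    for i in range(1,n):
        if s[i,4]>5: print(c[i],s[i])
E
```

```text
time: 39.98
position: [0.5649, 0.2924, 0.0486]
tool_rot: [0.291, 0.649, -0.297, 0.637]
ft_force: [-4.9, 2.1, 7.6]
grip_width: 0.016
pos [0.5649 0.2924 0.0486] w 16.0 F [-4.9  2.1  7.6] yawy 40.83 q6 -23.8
level rotvec [-0.   -0.62  0.81]
v,z,u -1.477617736825394 29.475246534020048 -3.621781206023705 phi 1.6208851971006606 r 29.512260374587402
time: 40.22
position: [0.5656, 0.2916, 0.0491]
tool_rot: [0.292, 0.65, -0.297, 0.635]
ft_force: [-2.0, 0.5, 2.8]
grip_width: 0.016
pos [0.5656 0.2916 0.0491] w 16.0 F [-2.   0.5  2.8] yawy 40.77 q6 -24.2
level rotvec [-0.   -0.96  0.91]
v,z,u -2.46341075462891 29.973752969408718 -3.576289468104518 phi 1.652797629079424 r 30.07481104873577
[211.3951 249.5185] [208 241   8  19  81]
[234.1613 239.7742] [231 238   7   5  31]
[236.3571 260.5714] [234 259   5   4  14]
```

```bash
python3 -m inch '[[5,[0,-5,0],[0,-0.5,0.5]],[5,[0,-8,0],[0,0,0]],[5,[0,-8,0],[0,0,0]]]' 20; python3 arc.py; python3 -m inch '[[5,[0,-10,0],[0,0,0]],[5,[0,-10,0],[0,0,0]],[5,[0,-10,0],[0,0,0]]]' 20; python3 arc.py
python3 - <<'E'
from st import *
im=imaging.camera("scene")
for t in("keyhole","key_left_ball","key_collar"):
    print(t,[(np.round(x["pixel"],1).tolist(),round(x["confidence"],2)) for x in imaging.tip_of("scene",t)[:2]])
E
```

```text
time: 40.65
position: [0.5519, 0.2796, 0.0493]
tool_rot: [0.296, 0.644, -0.293, 0.641]
ft_force: [-1.0, 3.1, -0.4]
grip_width: 0.016
pos [0.5519 0.2796 0.0493] w 16.0 F [-1.   3.1 -0.4] yawy 40.76 q6 -24.7
level rotvec [ 0.   -0.33 -0.08]
v,z,u -2.688435915980982 30.163481880013208 -21.79394262020875 phi 1.659690265975699 r 30.283053458992896
time: 41.02
position: [0.5277, 0.2587, 0.0492]
tool_rot: [0.296, 0.644, -0.293, 0.641]
ft_force: [-0.7, 3.9, -0.4]
grip_width: 0.0163
pos [0.5277 0.2587 0.0492] w 16.3 F [-0.7  3.9 -0.4] yawy 40.74 q6 -26.0
level rotvec [ 0.   -0.34 -0.11]
v,z,u -2.7392782260460677 30.143837393426665 -53.75612050786376 phi 1.6614209877021398 r 30.268045493573545
keyhole [([233.1, 245.1], 0.75)]
key_left_ball [([254.7, 244.2], 0.73)]
key_collar [([236.8, 250.2], 0.6)]
```

The keyhole detection moved about 20 px (roughly 49 mm), so the drawer is following the key. Pulling on.

```bash
python3 -m inch '[[5,[0,-10,0],[0,0,0]],[5,[0,-10,0],[0,0,0]],[5,[0,-10,0],[0,0,0]],[5,[0,-9,0],[0,0,0]],[5,[0,-6,0],[0,0,0]],[5,[0,0,0],[0,0,0]]]' 20; python3 arc.py
python3 - <<'E'
from st import *
im=imaging.camera("scene");q=imaging.camera_params("scene")
for t in("keyhole","key_left_ball","key_collar"):
    print(t,[(np.round(x["pixel"],1).tolist(),round(x["confidence"],2)) for x in imaging.tip_of("scene",t)[:2]])
K=np.array([.607,.3303,.052]);u=np.array([.7577,.6526,0])
for d in(.085,.095,.105): print(d,proj(q,K-d*u))
E
```

```text
time: 41.98
position: [0.4923, 0.2282, 0.0492]
tool_rot: [0.297, 0.644, -0.293, 0.641]
ft_force: [-2.8, 1.4, 1.4]
grip_width: 0.0164
pos [0.4923 0.2282 0.0492] w 16.4 F [-2.8  1.4  1.4] yawy 40.72 q6 -28.3
level rotvec [-0.   -0.35 -0.15]
v,z,u -2.707397065884642 30.0521111532885 -100.5608530977948 phi 1.660643855421651 r 30.17381950701581
keyhole [([251.9, 247.1], 0.58)]
key_left_ball [([275.4, 243.3], 0.67)]
key_collar [([255.1, 247.2], 0.82)]
0.085 [[248.1985 249.5303]]
0.095 [[252.3929 249.7188]]
0.105 [[256.5898 249.9078]]
```

```bash
python3 -m inch '[[5,[0,1.5,0],[0,0,0]],[34,[0,0,0],[0,0,0]],[34,[0,0,0],[0,0,0]],[34,[0,0,0],[0,0,0]],[34,[0,0,0],[0,0,0]]]' 20; python3 arc.py
```

```text
time: 42.8
position: [0.4985, 0.2292, 0.0493]
tool_rot: [0.297, 0.642, -0.292, 0.644]
ft_force: [0.8, 0.7, 0.5]
grip_width: 0.0333
pos [0.4985 0.2292 0.0493] w 33.3 F [0.8 0.7 0.5] yawy 40.79 q6 -28.2
level rotvec [-0.   -0.02 -0.51]
v,z,u -5.9832236141716635 30.20488000064829 -95.1779690822493 phi 1.7663527300639812 r 30.791780407614375
```

```bash
python3 -m inch '[[34,[-3,-3,0],[0,0,0]],[34,[-15,0,0],[0,0,0]],[34,[-35,0,0],[0,0,0]],[34,[-45,0,0],[0,0,0]],[34,[-45,0,-0],[0,0,0]],[34,[0,0,35],[0,0,0]],[34,[0,0,35],[0,0,0]],[34,[0,0,0],[0,0,0]]]' 20
python3 - <<'E'
from st import *
st();np.set_printoptions(precision=4,suppress=True)
K=np.array([.607,.3303,.052]);u=np.array([.7577,.6526,0]);v=np.array([-u[1],u[0],0])
ims=[]
for c in("scene","top"):
    im=imaging.camera(c);q=imaging.camera_params(c);ims.append(im)
    for t in("keyhole","key_collar","key_left_ball","jigger","shot_glass","tamper","timer"):
        z={"keyhole":.052,"key_collar":.05,"key_left_ball":.084}.get(t,0)
        print(c,t,[(np.round(x["pixel"],1).tolist(),round(x["confidence"],2),onz(q,x["pixel"],z)[0][:2]) for x in imaging.tip_of(c,t)[:2]])
    if c=="scene":
        for d in(.085,.095,.105): print(d,proj(q,K-d*u))
a=cv2.resize(ims[0][190:310,150:330],(720,480),interpolation=cv2.INTER_CUBIC)
cv2.imwrite("pics/s14.png",cv2.convertScaleAbs(a[:,:,::-1],alpha=1.4,beta=15))
E
```

```text
time: 43.8
position: [0.543, 0.1724, 0.2049]
tool_rot: [0.298, 0.639, -0.289, 0.647]
ft_force: [-0.1, 0.1, -0.4]
grip_width: 0.0342
pos [0.543  0.1724 0.2049] w 34.2 F [-0.1  0.1 -0.4] yawy 40.89 q6 -34.8
level rotvec [-0.    0.3  -0.94]
scene keyhole [([251.7, 247.9], 0.94, array([0.5412, 0.2655]))]
scene key_collar [([255.7, 251.5], 0.76, array([0.5264, 0.2654]))]
scene key_left_ball []
scene jigger [([222.9, 323.0], 0.82, array([0.4501, 0.4163]))]
scene shot_glass [([327.7, 221.4], 0.82, array([0.5248, 0.0146])), ([380.6, 184.2], 0.62, array([ 0.5344, -0.2504]))]
scene tamper [([313.6, 243.9], 0.91, array([0.4868, 0.1104])), ([326.0, 223.4], 0.3, array([0.5221, 0.0247]))]
scene timer [([411.8, 169.2], 0.61, array([ 0.5148, -0.4057])), ([263.7, 250.8], 0.6, array([0.5594, 0.2187]))]
0.085 [[248.1985 249.5303]]
0.095 [[252.3929 249.7188]]
0.105 [[256.5898 249.9078]]
top keyhole [([224.6, 201.7], 0.83, array([0.5329, 0.2703]))]
top key_collar []
top key_left_ball []
top jigger [([177.9, 228.0], 0.59, array([0.4602, 0.4212]))]
top shot_glass [([310.4, 210.1], 0.78, array([0.5165, 0.0218])), ([336.5, 229.4], 0.77, array([ 0.4586, -0.0567]))]
top tamper [([279.0, 220.1], 0.74, array([0.4859, 0.1158]))]
top timer [([459.5, 210.3], 0.79, array([ 0.517 , -0.4321]))]
```

View pics/s14.png

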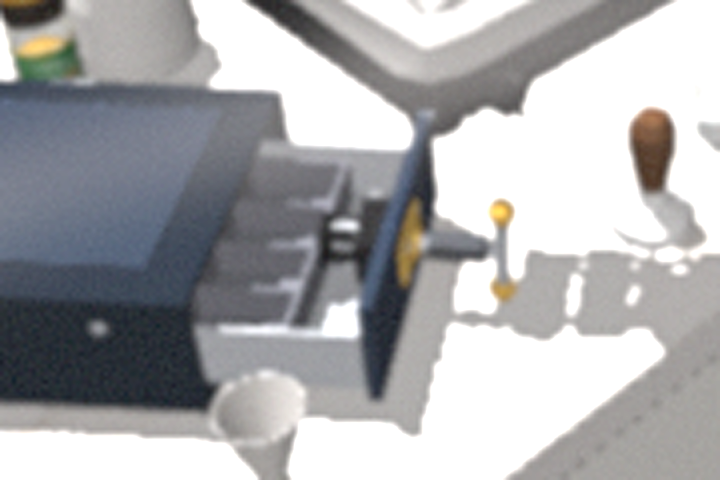

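The picture shows the drawer well out with the key in the plate, crossbar vertical (balls at 502,212 and 503,290), and jigger and tamper upright. The top camera's keyhole reading suggests only about 84 mm, so I'll cross-check with the wrist camera.

Run:
```python
from st import *
st()
P,im,out=wl("keyhole","key_collar","key_left_ball","cash_drawer")
u=np.array([.7577,.6526,0]);K=np.array([.607,.3303,.052])
for t,z in(("keyhole",.052),("key_collar",.05),("key_left_ball",.085)):
    for x in out[t][:1]:
        p=onz(P,x["pixel"],z)[0];print(t,p,"out along -u from K:",(K-p)@u*1000)
for d in (.085,.095,.105): print(d,proj(P,K-d*u))
hsv=cv2.cvtColor(im,cv2.COLOR_RGB2HSV);m=((hsv[:,:,0]>8)&(hsv[:,:,0]<32)&(hsv[:,:,1]>90)&(hsv[:,:,2]>60)).astype(np.uint8);m[228:]=0
n,l,s,c=cv2.connectedComponentsWithStats(m)
for i in range(1,n):
    if s[i,4]>20: print(c[i],s[i],"out@.052",(K-onz(P,[c[i]],.052)[0])@u*1000,"@.067",(K-onz(P,[c[i]],.067)[0])@u*1000,"@.086",(K-onz(P,[c[i]],.086)[0])@u*1000)
save("w15.png",im)
```

```text
pos [0.541  0.1739 0.2032] w 33.9 F [-0.7 -0.3 -0.2] yawy 41.05 q6 -34.8
level rotvec [-0.    0.16 -0.78]
keyhole [([372.4, 117.1], 0.71)]
key_collar [([367.8, 115.3], 0.63)]
key_left_ball [([320.1, 111.9], 0.71)]Traceback (most recent call last):
  File "<stdin>", line 3, in <module>
  File "look.py", line 7, in wl
    r=imaging.tip_of("wrist",t);out[t]=r
ValueError: it knows: cashbox, jigger, key, key_collar, key_left_ball, keyhole, shot_glass, tamper, timer
```

Run:
```python
from st import *
P,im,out=wl("keyhole","key_collar","key_left_ball")
u=np.array([.7577,.6526,0]);K=np.array([.607,.3303,.052])
for t,z in(("keyhole",.052),("key_collar",.05),("key_left_ball",.085)):
    for x in out[t][:1]:
        p=onz(P,x["pixel"],z)[0];print(t,p,"out along -u from K:",(K-p)@u*1000)
hsv=cv2.cvtColor(im,cv2.COLOR_RGB2HSV);m=((hsv[:,:,0]>8)&(hsv[:,:,0]<32)&(hsv[:,:,1]>90)&(hsv[:,:,2]>60)).astype(np.uint8);m[228:]=0
n,l,s,c=cv2.connectedComponentsWithStats(m)
for i in range(1,n):
    if s[i,4]>20: print(c[i],s[i],"out@.052",(K-onz(P,[c[i]],.052)[0])@u*1000,"@.067",(K-onz(P,[c[i]],.067)[0])@u*1000,"@.086",(K-onz(P,[c[i]],.086)[0])@u*1000)
save("w15.png",im)
```

```text
keyhole [([368.9, 116.5], 0.93)]
key_collar [([366.8, 116.2], 0.81)]
key_left_ball [([321.6, 113.2], 0.88)]
keyhole [0.532  0.2658 0.052 ] out along -u from K: 98.92583547995434
key_collar [0.5303 0.2648 0.05  ] out along -u from K: 100.84175633597783
key_left_ball [0.4922 0.2345 0.085 ] out along -u from K: 149.47295040226948
[372.4066 115.5348] [367  94  11  44 273] out@.052 95.26313658758512 @.067 97.89616144460025 @.086 101.23132626348605
[319.1608 112.2513] [312 104  16  17 199] out@.052 151.38486784730105 @.067 151.56927662441612 @.086 151.80286107542855
[324.3636 124.9697] [319 122  10   6  33] out@.052 145.81640577479783 @.067 146.24376902721127 @.086 146.78509581360183
[239.122  204.5894] [229 195  20  19 246] out@.052 240.9679783053009 @.067 237.24383615515026 @.086 232.52658943162606
```

```bash
python3 -c "
from rig import robot,get_obs
print(get_obs()['time'],get_obs()['ft_force']);print(robot.hand_in())"
```

```text
45.0 [-0.40405664 -1.3095275  -0.3347012 ]
the job is handed in; nothing more can be done
None
```

The job is handed in at 45 s of the 72 s allowed; no verdict was reported. The jigger is set aside upright to the left of the box. The key went fully home and stood by itself after I let go. I then turned it by its left ball to the stop and pulled the drawer out by it.

**Last checks**
- **Drawer:** the wrist camera puts it 95–99 mm out, and the scene camera 92–94 mm. The top camera disagreed at about 84 mm, just under the 85 mm limit. I trusted the other two, which also agree with how far the arm pulled.
- **Key:** the collar is about 2 mm from the plate by the wrist camera, and the scene picture agrees when measured to the crossbar. The scene camera's direct collar reading suggested about 9 mm, but the bit is caught behind the plate, which should leave only about 3 mm of slack.
- **Lock:** the crossbar stands vertical and the ball pushed against a stop. The cam angle itself can't be read directly.
- **Bystanders:** the jigger and tamper stand upright in the picture. The shot glass and timer are still detected about where they were.

**What went wrong on the way**
- **Missed grasps:** the finger tips sit about 26 mm short of the reported tool point. That cost a first empty grasp on the jigger and one on the key, and I corrected for it afterwards.
- **First turn short:** the first turn looked to stop at about 1.3–1.4 rad, so I gripped the ball again and took it on to the stop.

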